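Press a canister's push-in lid home, square

ROBOT

A 6-joint arm with a two-finger parallel gripper is mounted at the origin on a cart in front of the work surface, level with it; the furniture and walls round the work are solid. World frame = base frame: x ahead of the robot, y to its left, z up, the work surface at z = 0. Lengths are in m, angles in rad, forces in N, time in s.
With the tool pointing down it reaches from about 0.25 to 0.775 m from the base axis. Payload 4 kg.
Tool frame: the origin (TCP) lies midway between the tips of the shut fingers; the grasp point (between the pads) lies 19 mm behind it (robot.tcp_to_grasp is the distance from the TCP to the grasp point, in m); z points along the fingers, x is the direction in which the jaws open and shut, and the axes are right-handed (so a half turn about z gives the same grasp; the last joint's range is limited). The gripper opens to 94 mm and grips with 3 to 60 N. Pads are 16 mm wide; open, the fingers measure 119 mm over their backs; the gripper's body (75 mm by 177 mm) begins 78 mm behind the grasp point.
Start: joints at [1.098, 0.087, 1.371, -0, 1.684, -0.103], TCP at [0.199, 0.513, 0.206] pointing down, gripper open.
Joint ranges: [-3.1, 3.1], [-0.76, 2.03], [0.27, 2.55], [-1.08, 4.22], [0.17, 2.65], [-2.57, 2.57]. Speed limits (rad/s): [2.79, 2.79, 3.14, 3.14, 3.14, 3.14].

INTERFACE

Orientations are given as [roll, pitch, yaw] about the fixed x, y, z axes, in that order (R = Rz(yaw) Ry(pitch) Rx(roll)).
In Python, from bench import get_obs, vision, robot gives the robot as it stands.
- The arm moves only by the tool servo_tool, never from a script. Its argument "targets" is text: rows parted by semicolons, each of 7 numbers parted by spaces: the opening, from 0 (shut) to 1 (fully open), then the shift along the tool's x, y, z as a fraction of full scale, then the turn, a rotation vector about the tool's x, y, z as a fraction of full scale. A call has 1 to 12 rows; each row is the pose to reach, as a shift and turn from the pose commanded when the call began, along the tool's axes at that moment, turning the shorter way round; what a row does not reach only later rows make up. Full scale, the value 1, is 0.25 m for a shift and pi rad for a turn. A row lasts 1/12 s, in which the tool goes at most 41.7 mm and 7.16 degrees, less where a joint would pass 70% of its speed; a pose out of reach is approached as far as the arm can. A call with a number of a shift or a turn outside -1 to 1 is refused whole. A call with a gripper value outside its range is refused whole. The fingers move at their own pace and stop on an object; the grip force is fixed at half the most. Time passes only in rows, so rows that repeat a pose let the fingers close. It gives the time, the measured TCP pose, the force and the opening at its end, in the units of the state.
- get_obs(): the state, without advancing time (a new reading comes with each control period).
- vision.snapshot(name): name is "side" or "top" or "wrist"; returns a dict with "image" (480x640x3 uint8, red, green, blue), "mtx" (3x3 intrinsics, pixels), "world_from_camera" (4x4, takes a point from camera to world coordinates); the wrist camera has in their place "T_tool_cam" (4x4, takes a point from camera to tool coordinates, whose origin is the TCP and whose axes are the tool frame's). Camera axes: x right, y down, z forward; pixel columns grow to the right and rows downward; lengths in m; the calibration is good to about 2 mm. A picture is of the moment at which its call begins: read the wrist's pose just before it. There is no depth.
- robot.close_job(): hands the job in, once; it reports no verdict.
The state is a dict: "time": time; "joint_positions": joint angles; "qvel": joint speeds; "joint_torque": joint torques, N m; "tool_pos": TCP position; "ee_rot": TCP orientation; "wrist_force": force on the tool from outside, world axes, zero at the start; "wrist_torque": the same for the moment, N m; "width": finger opening in m.
Only numpy, scipy, OpenCV 4.12 (cv2) and the standard library are available. Lean on these libraries where they do the work, as an engineer would, in place of code of your own. Each camera call takes 0.05 s, during which the arm holds its last target.

TASK

Close the white canister: lift its lid by the wooden knob, set it level in the canister's mouth and let go, then press it home with the shut fingertips on the lid's raised brass ring. The fit is tight, so work round the ring alternately, a few millimetres at a time, next to each of the three copper ears in turn, so that the lid goes down square and never cocks, until its white flange lies flat on the canister's rim all round. Once it is home, check it with one last push of about 18 N on the ring (never press harder than 25 N), and leave everything else on the bench where it is.

Things in the scene. Friction and masses are not known exactly. Their poses are not given: they have to be found in the camera images.
- canister: White round canister with two brass hoops, screwed to the bench by a steel foot disc; it cannot move. Origin: centre of its underside, z up. Rim 80 mm above the bench, outside diameter 100, bore 92 (2 mm clearance all round the lid's plug). Three copper ears, 18 mm wide, stick out to 62 mm from the axis, 3 mm below the rim, at 0, 120 and 240 degrees from its +x.
- canister_mouth (a point): Centre of the mouth, at the rim's height. Inside, in line with each ear, a black rubber seal pad carries the lid's plug; the pads' rounded tops (40 mm from the axis) are 11.5 to 13 mm below the rim at first. Each pad grips the wall: it stays put until 9.5 to 10.5 N bears on it, then slides down with that drag and does not spring back.
- ear0 (a point): Outer end of the top of the ear at 0 degrees: 62 mm from the canister's axis, 77 mm above the bench. 11 to 14 N on the lid's brass ring next to an ear sends that side of the lid down. At the lid's centre about 29 N would be needed, which is too hard: pushing with more than 25 N damages the seal.
- ear1 (a point): The same point of the ear at 120 degrees.
- ear2 (a point): The same point of the ear at 240 degrees.
- lid: The canister's lid, 120 to 200 g, knob up, round (its yaw does not matter). Origin: centre of the underside of its plug; z up. Black plug 88 mm diameter with a bevelled foot, from 0 to 18 mm; white flange 102 diameter, 18 to 22; raised brass ring of radius 31 on the flange, its top at 24.5; dark wooden knob 24 diameter, 22 to 52 mm. Set on the pads, its flange is 5 to 6.5 mm above the rim.
- lid_knob (a point): Centre of the top of the lid's knob, 52 mm above the lid's origin. With the lid fully home the flange touches the rim and the knob's top is 114 mm above the bench. A lid leaning more than about 4 degrees in the mouth (5 mm lower at one ear than at the others) is cocked.
- pastille_tin: Bystander: round purple tin with a gold lid, 70 across, 36 high; sizes in mm; origin: centre of its underside.
- ballotin_a: Bystander: dark brown folded card box, 71x113x51; sizes in mm; origin: centre of its underside.
- cocoa_shaker: Bystander: white dusting shaker, 61 across, 97 high; sizes in mm; origin: centre of its underside.
- ribbon_roll: Bystander: roll of pink ribbon lying flat, 92x116x25; sizes in mm; origin: centre of its underside.
- tasting_slate: Bystander: dark slate board, 127x252x8, with three truffles on it; sizes in mm; origin: centre of its underside.
- truffle_0: Bystander: dark truffle with a yellow blob, 28 across, 25 high; sizes in mm; origin: centre of its underside.
- truffle_1: Bystander: brown truffle with a red blob, 28 across, 25 high; sizes in mm; origin: centre of its underside.
- truffle_4: Bystander: pink truffle with a red blob, 28 across, 25 high; sizes in mm; origin: centre of its underside.

How it is judged:
By the outcome, as a careful person would: the job done as asked, in the order asked, and still so for the second after the job is handed in, with the robot touching nothing.
It also fails if it takes over 72 s, if anything falls off the work surface, if the arm or the gripper's body presses on something with over 40 N, if the wrist force passes 120 N, or if a joint passes its speed limit or range.

## Working session

There is one attempt and no reset: what is moved stays moved. The work goes in short steps, Python scripts to look and compute and a tool call to move; the robot and the scene stay as the last step left them, time stands still between calls to the robot, and variables do not carry over. Pictures are saved under pics/ and viewed, and the job is handed in when it is done.

Besides the shell and the picture viewer there is one more tool, called after ">>>" in YAML: its name, and indented under it one key for each argument. servo_tool: Moves the arm, as the interface text tells. Its arguments: {"type":"object","properties":{"targets":{"type":"string"}},"required":["targets"]}

```bash
mkdir -p pics; ls; python3 - <<'E'
from bench import get_obs, vision, robot
import cv2
o=get_obs(); print(o)
for n in ("side","top","wrist"):
    s=vision.snapshot(n); cv2.imwrite(f"pics/{n}0.png",s["image"][:,:,::-1])
    print(n,s["mtx"].tolist(),{k:v.round(4).tolist() for k,v in s.items() if k not in("image","mtx") and hasattr(v,'round')})
E
```

```text
pics
{'time': 0.0, 'joint_positions': array([ 1.09791229e+00,  8.79894023e-02,  1.37223532e+00, -2.21732880e-05,
        1.68357938e+00, -1.03073589e-01]), 'qvel': array([ 7.06755847e-04, -1.10406494e-03, -6.82313839e-05, -7.35161579e-04,
        1.17832659e-03,  1.66384982e-03]), 'joint_torque': array([-6.93080092e-04, -3.40175414e+01, -3.02432084e+01,  7.19077815e-02,
        3.25508905e-02, -1.43550951e-04]), 'tool_pos': array([0.19854328, 0.51233764, 0.20429497]), 'ee_rot': array([-3.14138704e+00,  2.20197390e-03,  1.20098364e+00]), 'wrist_force': array([-0.42429878,  0.20852199,  0.22754322]), 'wrist_torque': array([ 0.00600946, -0.04401742, -0.04305409]), 'width': 0.09384168492903104}
side [[470.0785693829844, 0.0, 320.22105235932145], [0.0, 470.0785693829844, 242.38319063252015], [0.0, 0.0, 1.0]] {'world_from_camera': [[0.8856, -0.1426, 0.4419, 0.1217], [-0.4638, -0.3193, 0.8264, -0.9443], [0.0232, -0.9369, -0.3489, 0.4236], [0.0, 0.0, 0.0, 1.0]]}
top [[557.7390753756449, 0.0, 316.3909467214694], [0.0, 557.7390753756449, 237.30917899263076], [0.0, 0.0, 1.0]] {'world_from_camera': [[-0.0067, -0.9962, 0.0872, 0.4635], [-0.9997, 0.0046, -0.0244, -0.1007], [0.0239, -0.0873, -0.9959, 1.3042], [0.0, 0.0, 0.0, 1.0]]}
wrist [[346.5117099568952, 0.0, 321.76060469298363], [0.0, 346.5117099568952, 247.9008135322415], [0.0, 0.0, 1.0]] {'T_tool_cam': [[1.0, -0.0005, -0.0001, -0.0008], [0.0005, 0.9594, 0.2821, -0.0814], [-0.0001, -0.2821, 0.9594, -0.179], [0.0, 0.0, 0.0, 1.0]]}
```

View pics/side0.png

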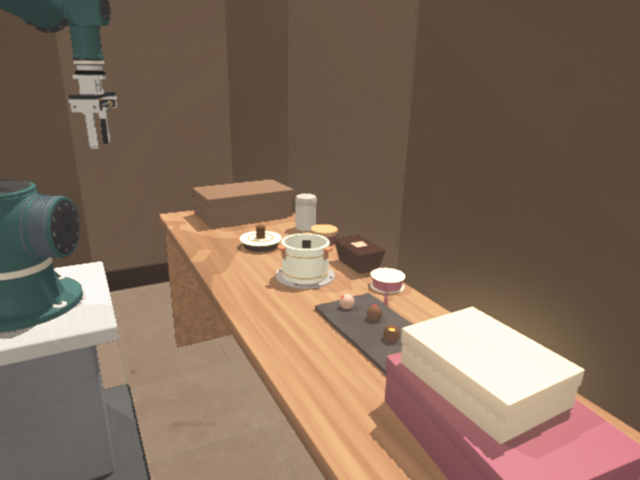

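View pics/top0.png

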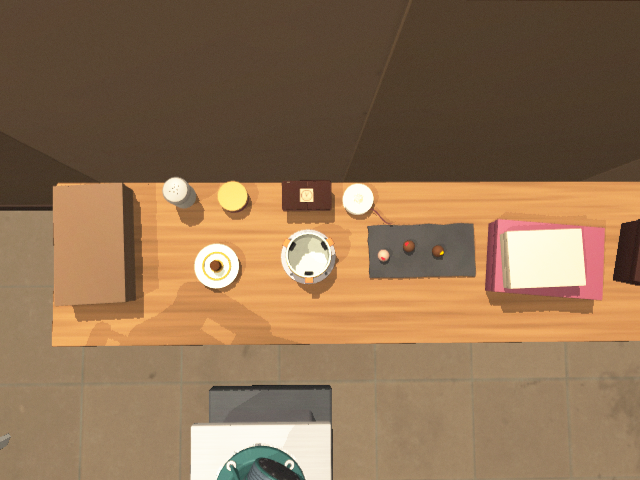

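View pics/wrist0.png

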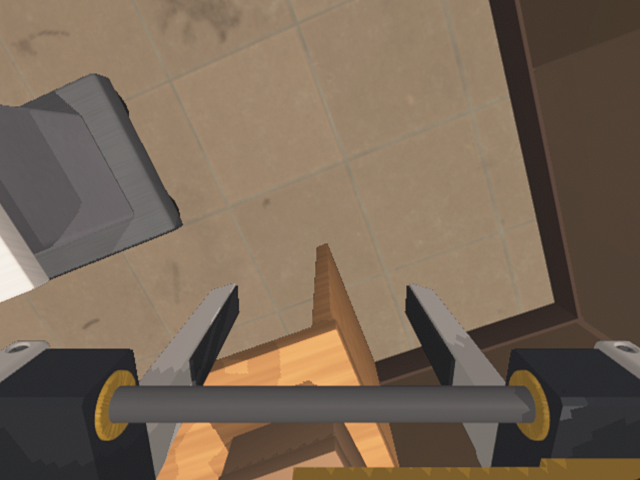

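The lid is in the top view at about (217,266) and the canister at (308,256). Next I'll enlarge both and measure them.

```bash
cat > h.py <<'E'
from bench import get_obs, vision, robot
import cv2, numpy as np
from scipy.spatial.transform import Rotation as R
def snap(n,f):
    o=get_obs(); s=vision.snapshot(n); cv2.imwrite(f"pics/{f}.png",s["image"][:,:,::-1])
    K=s["mtx"]
    if "world_from_camera" in s: T=s["world_from_camera"]
    else:
        W=np.eye(4); W[:3,:3]=R.from_euler('xyz',o["ee_rot"]).as_matrix(); W[:3,3]=o["tool_pos"]; T=W@s["T_tool_cam"]
    np.savez(f"pics/{f}.npz",K=K,T=T); return s["image"],K,T
def load(f):
    d=np.load(f"pics/{f}.npz"); return d["K"],d["T"]
def ray(K,T,u,v):
    d=T[:3,:3]@np.linalg.solve(K,[u,v,1.]); return T[:3,3],d/np.linalg.norm(d)
def atz(K,T,u,v,z):
    c,d=ray(K,T,u,v); return c+d*(z-c[2])/d[2]
def proj(K,T,P):
    P=np.atleast_2d(P); q=(P-T[:3,3])@T[:3,:3]; q=q@K.T; return q[:,:2]/q[:,2:]
def circ(c,r,n=72):
    a=np.linspace(0,2*np.pi,n,endpoint=False); return np.c_[c[0]+r*np.cos(a),c[1]+r*np.sin(a),np.full(n,c[2])]
def crop(f,x,y,w,h,k,out,curves=[]):
    im=cv2.imread(f"pics/{f}.png"); c=cv2.resize(im[y:y+h,x:x+w],None,fx=k,fy=k,interpolation=cv2.INTER_CUBIC)
    for P,col in curves:
        for u,v in P:
            a=(int((u-x+.5)*k),int((v-y+.5)*k)); cv2.circle(c,a,1,col,-1)
    cv2.imwrite(f"pics/{out}.png",c)
E
python3 - <<'E'
from h import *
i,K,T=snap("top","t1"); i,K2,T2=snap("side","s1")
crop("t1",180,215,170,90,4.7,"t1c"); crop("s1",220,200,150,100,5,"s1c")
for z in (0,.022,.052): print(z,atz(K,T,215.5,266,z),atz(K2,T2,261,228,z))
for z in (.08,): print(atz(K,T,308,256,z))
E
```

```text
0 [0.51177601 0.10264032 0.        ] [0.56041903 0.22819459 0.        ]
0.022 [0.51096249 0.09921018 0.022     ] [0.53763301 0.16729766 0.022     ]
0.052 [0.50985314 0.09453271 0.052     ] [0.50656117 0.08425639 0.052     ]
[ 0.52959178 -0.11200972  0.08      ]
```

View pics/t1c.png

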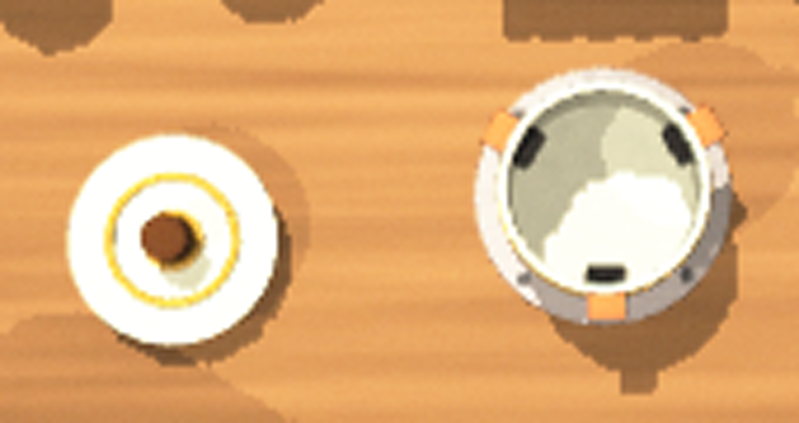

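View pics/s1c.png

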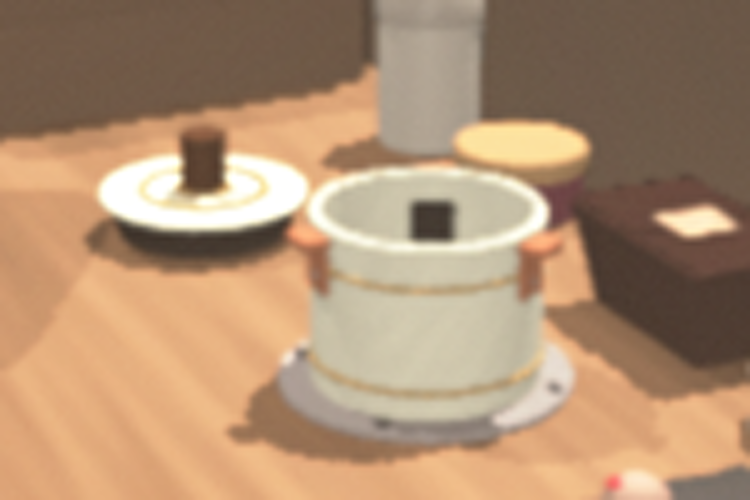

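```bash
cat > fit.py <<'E'
from h import *
from scipy.optimize import minimize
def edgefit(f,x0,z,r,both=(1,-1)):
    K,T=load(f); g=cv2.GaussianBlur(cv2.cvtColor(cv2.imread(f"pics/{f}.png"),cv2.COLOR_BGR2GRAY).astype(np.float32),(0,0),1.0)
    gx=cv2.Sobel(g,cv2.CV_32F,1,0); gy=cv2.Sobel(g,cv2.CV_32F,0,1); m=np.hypot(gx,gy)
    m=np.minimum(m,150)
    def s(c):
        p=proj(K,T,circ((c[0],c[1],z),r)).astype(np.float32)
        return -cv2.remap(m,p[:,:1].copy(),p[:,1:].copy(),cv2.INTER_LINEAR).mean()
    best=min(((s((x0[0]+a,x0[1]+b)),a,b) for a in np.arange(-.012,.0121,.001) for b in np.arange(-.012,.0121,.001)))
    q=minimize(s,[x0[0]+best[1],x0[1]+best[2]],method='Nelder-Mead',options=dict(initial_simplex=[[x0[0]+best[1]+i*.001,x0[1]+best[2]+j*.001] for i,j in((0,0),(1,0),(0,1))]))
    return q.x,q.fun
if __name__=="__main__":
    L={}
    for f in("t1","s1"):
        for nm,x0,z,r in(("flange",(.51,.097),.022,.051),("ring",(.51,.097),.0245,.031),("rim",(.53,-.112),.08,.05),("bore",(.53,-.112),.08,.046),("foot",(.53,-.112),0.003,.065)):
            a=edgefit(f,x0,z,r); print(f,nm,a); L[f,nm]=(a[0],z,r)
    for f,b in(("t1",(180,215,170,90,4.7)),("s1",(220,200,150,100,5))):
        K,T=load(f); crop(f,*b,f+"o",[(proj(K,T,circ((*c,z),r)),(255,0,0)) for (ff,n),(c,z,r) in L.items() if ff==f])
    K,T=load("t1");u=np.array([(603,306),(497,130),(708,127)])/4.7+[180,215]-.5
    for p in u: 
        d=atz(K,T,*p,.077)[:2]-L["t1","rim"][0]; print(np.degrees(np.arctan2(d[1],d[0])),np.linalg.norm(d))
E
python3 fit.py
```

```text
t1 flange (array([0.51269439, 0.09748943]), np.float64(-149.98667907714844))
t1 ring (array([0.4925893 , 0.08546227]), np.float64(-94.47621154785156))
t1 rim (array([ 0.53658331, -0.11718658]), np.float64(-115.51496124267578))
t1 bore (array([ 0.53178447, -0.11390031]), np.float64(-135.80528259277344))
t1 foot (array([ 0.53357133, -0.11260406]), np.float64(-108.24970245361328))
s1 flange (array([0.51106473, 0.10195436]), np.float64(-137.60028076171875))
s1 ring (array([0.49326571, 0.11457026]), np.float64(-114.38251495361328))
s1 rim (array([ 0.53080352, -0.10131739]), np.float64(-120.71473693847656))
s1 bore (array([ 0.536104  , -0.10242261]), np.float64(-123.63975524902344))
s1 foot (array([ 0.54545688, -0.09647111]), np.float64(-70.81916046142578))
174.284585994461 0.0589575342720526
66.49762954582845 0.06013856350712671
-60.432642606608184 0.050503754897464226
```

```bash
python3 - <<'E'
import cv2,numpy as np
a=cv2.imread("pics/t1o.png");b=cv2.imread("pics/s1o.png");b=cv2.resize(b,None,fx=.35,fy=.35) if 0 else b
cv2.imwrite("pics/o1.png",a)
E
```

```text
(no output)
```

View pics/t1o.png

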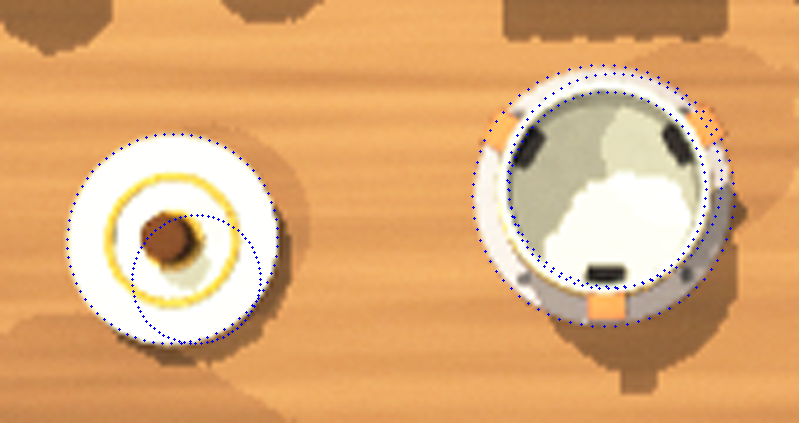

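View pics/s1o.png

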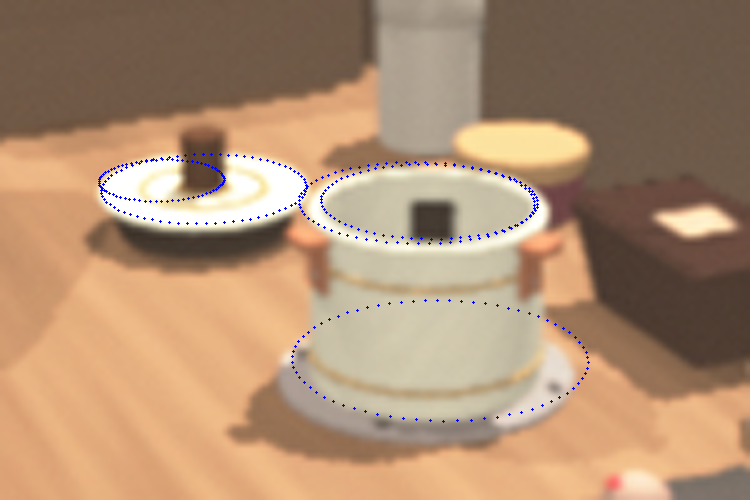

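```bash
cat >> h.py <<'E'
def plan(pos,yaw=None):
    o=get_obs(); M=R.from_euler('xyz',o["ee_rot"]); d=M.inv().apply(np.array(pos)-o["tool_pos"])
    r=np.zeros(3)
    if yaw is not None: r=(M.inv()*R.from_euler('xyz',[np.pi,0,yaw])).as_rotvec()
    print("t",round(o["time"],2),"pos",o["tool_pos"].round(4),"rpy",o["ee_rot"].round(3),"F",o["wrist_force"].round(2),"w",o["width"].round(4))
    print("shift frac",(d/.25).round(4),"turn frac",(r/np.pi).round(4),"rows",round(np.linalg.norm(d)/.0417,1),np.degrees(np.linalg.norm(r))/7.16)
E
python3 -c "
from h import *
plan((.356,.305,.2),.6)"
```

```text
Traceback (most recent call last):
  File "h.py", line 31, in plan
    print("t",round(o["time"],2),"pos",o["tool_pos"].round(4),"rpy",o["ee_rot"].round(3),"F",o["wrist_force"].round(2),"w",o["width"].round(4))
                                                                                                                           ^^^^^^^^^^^^^^^^
AttributeError: 'float' object has no attribute 'round'
```

```bash
sed -i 's/o\["width"\].round(4)/round(o["width"],4)/' h.py
python3 -c "
from h import *
plan((.356,.305,.2),.6)"
```

```text
t 0.25 pos [0.1987 0.5126 0.2049] rpy [-3.141e+00  1.000e-03  1.201e+00] F [-0.29  1.03 -0.22] w 0.0937
shift frac [-0.5468  0.8869  0.0202] turn frac [1.000e-04 3.000e-04 1.913e-01] rows 6.2 4.809354744958765
```

>>> servo_tool:
  targets: "1 -0.54 0.88 0 0 0 0.19;1 -0.54 0.88 0 0 0 0.19;1 -0.54 0.88 0 0 0 0.19;1 -0.54 0.88 0 0 0 0.19;1 -0.54 0.88 0 0 0 0.19;1 -0.54 0.88 0 0 0 0.19;1 -0.54 0.88 0 0 0 0.19"

```text
time: 0.83
tool_pos: [0.3581, 0.303, 0.2055]
ee_rot: [3.139, -0.0, 0.598]
wrist_force: [1.4, 1.1, -0.4]
width: 0.0937
```

```bash
python3 -c "
from h import *
plan((.513,.0975,.2),0)"
```

```text
t 0.83 pos [0.3581 0.303  0.2055] rpy [ 3.139 -0.     0.598] F [ 1.39  1.06 -0.36] w 0.0937
shift frac [0.0498 1.0282 0.0251] turn frac [ 0.0009 -0.0004  0.1902] rows 6.2 4.781751964613197
```

>>> servo_tool:
  targets: "1 0.05 1 0.02 0 0 0.19;1 0.05 1 0.02 0 0 0.19;1 0.05 1 0.02 0 0 0.19;1 0.05 1 0.02 0 0 0.19;1 0.05 1 0.02 0 0 0.19;1 0.05 1 0.02 0 0 0.19;1 0.05 1 0.02 0 0 0.19;1 0.05 1 0.02 0 0 0.19;1 0.05 1 0.02 0 0 0.19"

```text
time: 1.58
tool_pos: [0.5071, 0.1093, 0.2002]
ee_rot: [-3.141, 0.001, 0.007]
wrist_force: [-0.4, -0.2, 0.6]
width: 0.0943
```

```bash
python3 -c "
from h import *
plan((.513,.0975,.2),0)
snap('wrist','w2')"
```

```text
t 1.58 pos [0.5071 0.1093 0.2002] rpy [-3.141e+00  1.000e-03  7.000e-03] F [-0.4  -0.22  0.65] w 0.0943
shift frac [0.0233 0.0475 0.0007] turn frac [-0.0003  0.0003  0.0023] rows 0.3 0.05904639902093253
```

View pics/w2.png

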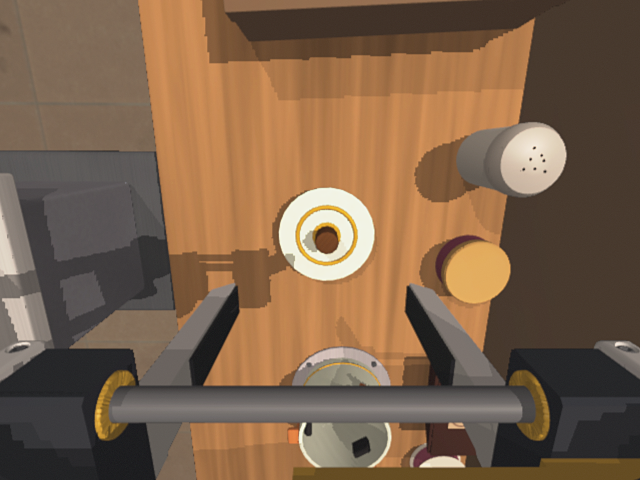

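The wrist view shows the lid centred at about (327,234). Below it, near (345,430), the canister is partly hidden by the crossbar. I'll fit the flange circle.

```bash
python3 - <<'E'
from fit import *
K,T=load("w2")
for z,r,n in((.022,.051,"fl"),(.0245,.031,"ring"),(.052,.012,"knob")): print(n,edgefit("w2",(.5127,.0975),z,r))
print(atz(K,T,326,240,.052))
a=edgefit("w2",(.5127,.0975),.022,.051)[0]
crop("w2",260,170,140,120,5,"w2c",[(proj(K,T,circ((*a,z),r)),(255,0,0)) for z,r in((.022,.051),(.0245,.031),(.052,.012))])
plan((*a,.1),0)
E
```

```text
fl (array([0.51247368, 0.0999303 ]), np.float64(-149.85482788085938))
ring (array([0.50979895, 0.09755606]), np.float64(-121.90193939208984))
knob (array([0.5118834 , 0.10296299]), np.float64(-137.9458465576172))
[0.51178524 0.10269082 0.052     ]
t 1.63 pos [0.5069 0.1099 0.2004] rpy [-3.141e+00  1.000e-03  8.000e-03] F [-0.2  -0.28 -0.41] w 0.094
shift frac [0.0224 0.0402 0.4016] turn frac [-0.0002  0.0002  0.0027] rows 2.4 0.06832927145317663
```

View pics/w2c.png

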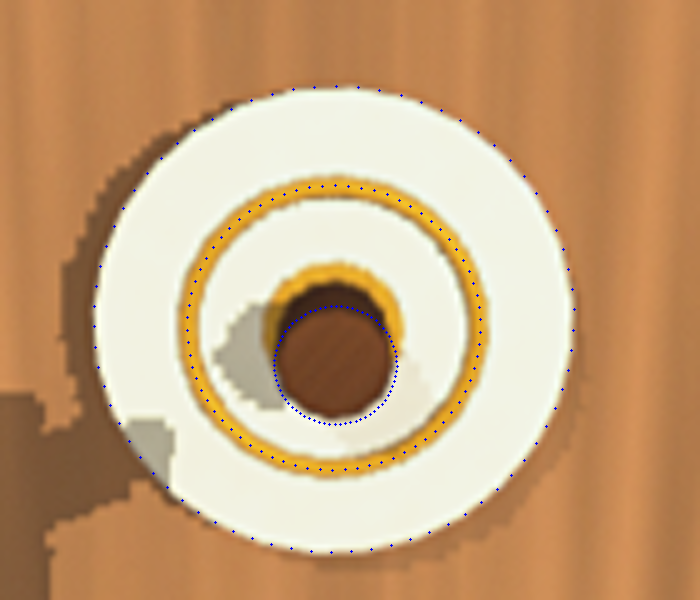

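>>> servo_tool:
  targets: "0.6 0.02 0.04 0.15 0 0 0;0.6 0.022 0.041 0.3 0 0 0.002;0.6 0.022 0.041 0.45 0 0 0.002;0.6 0.022 0.041 0.55 0 0 0.002;0.6 0.022 0.041 0.6 0 0 0.002;0.6 0.022 0.041 0.6 0 0 0.002;0.6 0.022 0.041 0.6 0 0 0.002"

```text
time: 2.22
tool_pos: [0.5121, 0.1001, 0.0503]
ee_rot: [-3.141, 0.001, 0.003]
wrist_force: [0.1, -0.6, 0.9]
width: 0.0566
```

```bash
python3 -c "
from h import *
plan((.5124,.0997,.029),0)
snap('wrist','w3')"
```

```text
t 2.22 pos [0.5121 0.1001 0.0503] rpy [-3.141e+00  1.000e-03  3.000e-03] F [ 0.11 -0.65  0.89] w 0.0566
shift frac [0.0015 0.0015 0.0854] turn frac [-0.0001  0.0003  0.0011] rows 0.5 0.02879631769263755
```

View pics/w3.png

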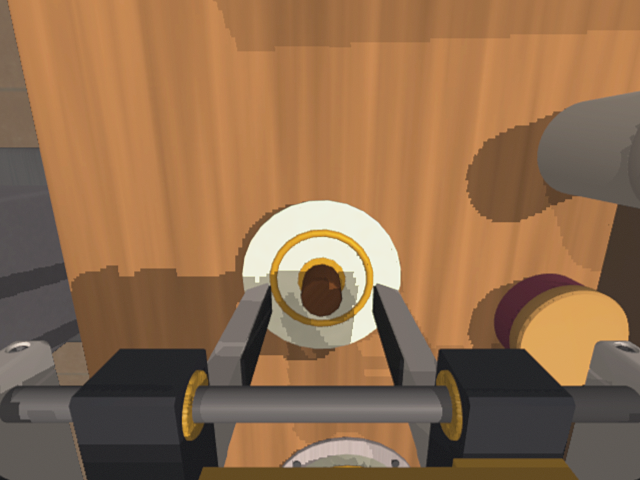

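```bash
python3 -c "
from h import *
K,T=load('w3');o=get_obs()
p=o['tool_pos']; print(p)
pts=[p+np.array([sx*.0283,y,0]) for sx in(-1,1) for y in(-.008,.008)]
pts=np.array(pts); print(proj(K,T,pts),proj(K,T,p))
crop('w3',220,190,200,150,4,'w3c',[(proj(K,T,pts),(0,0,255)),(proj(K,T,p),(0,0,255)),(proj(K,T,circ((.5124,.0999,.052),.012)),(255,0,0)),(proj(K,T,circ((.5124,.0999,.022),.051)),(255,0,0))])
"
```

```text
[0.51330594 0.09989746 0.051748  ]
[[272.64874333 311.11005335]
 [271.57475302 284.77222078]
 [372.88619407 311.41942353]
 [374.17605189 285.08787294]] [[322.81984202 298.25083941]]
```

View pics/w3c.png

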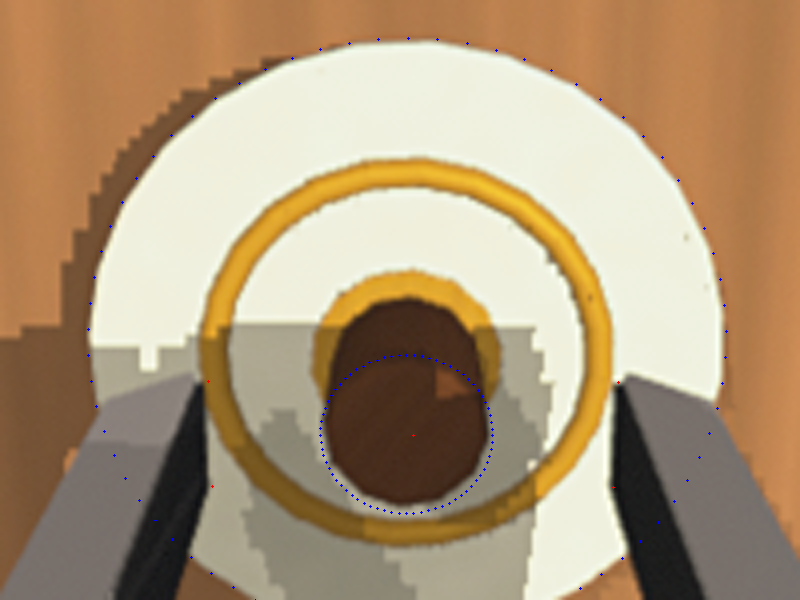

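>>> servo_tool:
  targets: "0.6 -0.003 -0.007 0.04 0 0 0;0.6 -0.003 -0.007 0.08 0 0 0;0.6 -0.003 -0.007 0.086 0 0 0;0.6 -0.003 -0.007 0.086 0 0 0;0 -0.003 -0.007 0.086 0 0 0;0 -0.003 -0.007 0.086 0 0 0;0 -0.003 -0.007 0.086 0 0 0;0 -0.003 -0.007 0.086 0 0 0;0 -0.003 -0.007 0.086 0 0 0;0 -0.003 -0.007 0.086 0 0 0"

```text
time: 3.1
tool_pos: [0.5123, 0.1003, 0.0292]
ee_rot: [-3.142, -0.0, 0.001]
wrist_force: [-0.4, -0.3, 1.3]
width: 0.0231
```

```bash
python3 -c "
from h import *
plan((.5124,.0997,.15),0)
snap('wrist','w4')
plan((.5124,.0997,.15),0)
K,T=load('w4')
crop('w4',220,190,200,150,4,'w4c',[])
"
```

```text
t 3.1 pos [0.5123 0.1003 0.0292] rpy [-3.142e+00 -0.000e+00  1.000e-03] F [-0.37 -0.28  1.31] w 0.0231
shift frac [ 4.00e-04  2.30e-03 -4.83e-01] turn frac [-0.     -0.0001  0.0003] rows 2.9 0.006947936171066014
t 3.15 pos [0.5123 0.1003 0.0292] rpy [-3.142e+00 -0.000e+00  1.000e-03] F [0.62 0.55 1.18] w 0.0235
shift frac [ 4.000e-04  2.400e-03 -4.831e-01] turn frac [-0.     -0.0001  0.0003] rows 2.9 0.006984613687155063
```

View pics/w4c.png

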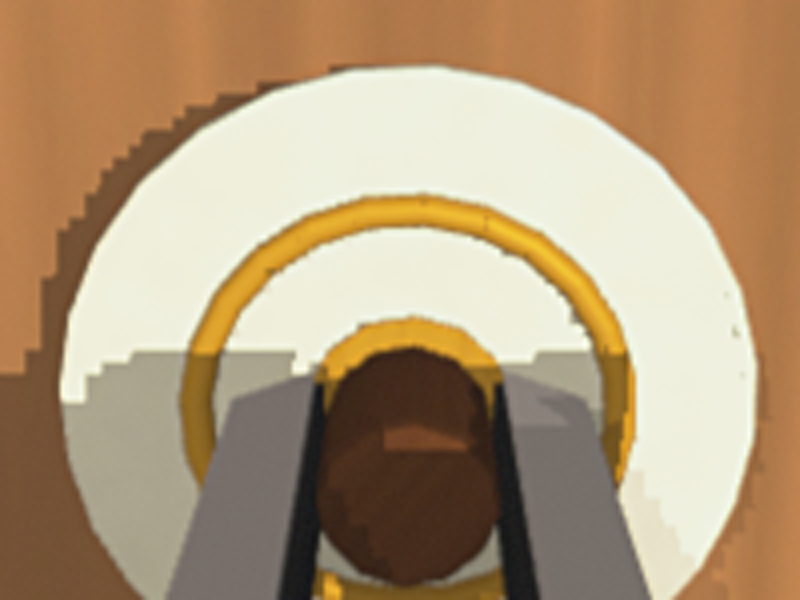

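>>> servo_tool:
  targets: "0 0 0 -0.05 0 0 0;0 0 0 -0.12 0 0 0;0 0 0 -0.24 0 0 0;0 0 0 -0.36 0 0 0;0 0 0 -0.48 0 0 0;0 0 0 -0.52 0 0 0;0 0 0 -0.52 0 0 0;0 0 0 -0.52 0 0 0"

```text
time: 3.82
tool_pos: [0.512, 0.1003, 0.1581]
ee_rot: [-3.142, 0.001, 0.001]
wrist_force: [0.1, -0.8, -2.6]
width: 0.0232
```

```bash
python3 -c "
from h import *
plan((.531,-.112,.16),0)
im,K,T=snap('wrist','w5')
crop('t1',280,225,60,60,10,'t1d')
"
```

```text
t 3.82 pos [0.512  0.1003 0.1581] rpy [-3.142e+00  1.000e-03  1.000e-03] F [ 0.11 -0.8  -2.64] w 0.0232
shift frac [ 0.0754  0.8493 -0.0079] turn frac [-0.      0.0002  0.0003] rows 5.1 0.009326423161259615
```

View pics/w5.png

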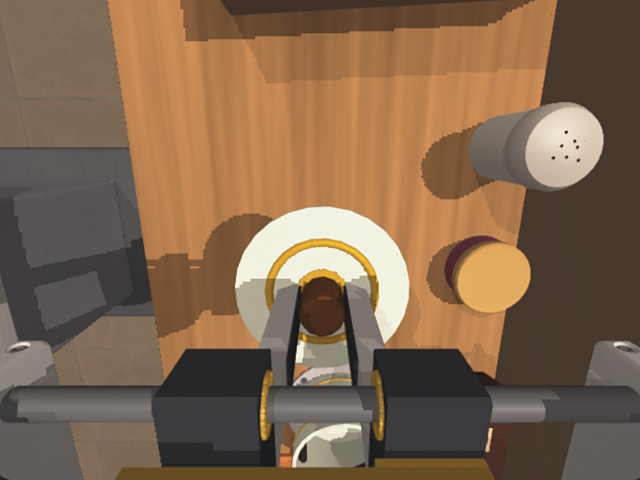

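View pics/t1d.png

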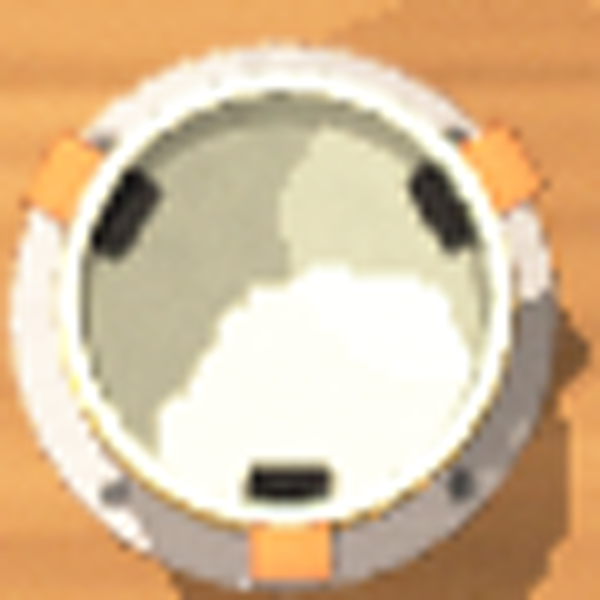

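```bash
python3 -c "
from h import *
K,T=load('t1')
f=lambda u,v,z: atz(K,T,280+u/10-.5,225+v/10-.5,z)
c=f(286,299,.08); print(c, f(282,306,.08))
for u,v in((290,580),(42,170),(528,155)):
    d=f(u,v,.077)-c; print(np.degrees(np.arctan2(d[1],d[0])),np.hypot(d[0],d[1]))
crop('t1',280,225,60,60,10,'t1e',[(proj(K,T,circ(c,r)),(255,0,0)) for r in(.05,.046)]+[(proj(K,T,circ(c-[0,0,.077],.065)),(0,0,255))]+[(proj(K,T,circ(c-[0,0,.003],.062)),(0,255,0))])
"
```

```text
[ 0.53310933 -0.11224836  0.08      ] [ 0.53157438 -0.11136133  0.08      ]
-179.4668243319503 0.06153100425139072
61.64617444842114 0.06091931070462466
-59.39970054862284 0.06236082388117695
```

View pics/t1e.png

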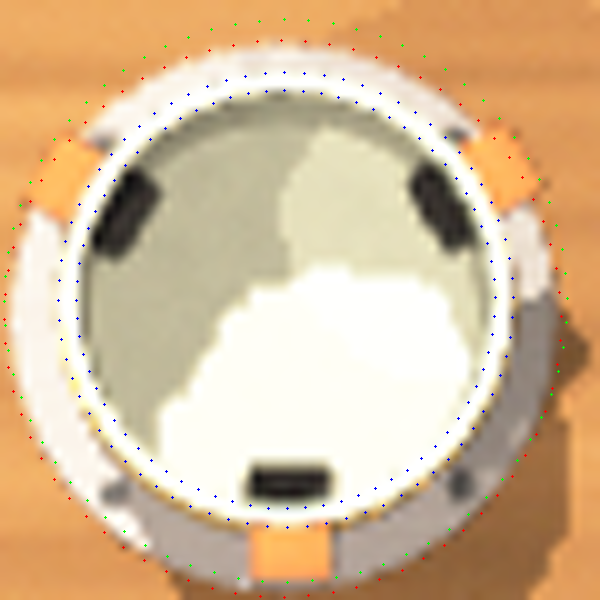

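>>> servo_tool:
  targets: "0 0.02 0.1 -0.01 0 0 0;0 0.04 0.25 -0.01 0 0 0;0 0.06 0.4 -0.01 0 0 0;0 0.08 0.55 -0.01 0 0 0;0 0.084 0.7 -0.01 0 0 0;0 0.084 0.8 -0.01 0 0 0;0 0.084 0.84 0 0 0 0;0 0.084 0.84 0.05 0 0 0;0 0.084 0.84 0.1 0 0 0;0 0.084 0.84 0.1 0 0 0"

```text
time: 4.7
tool_pos: [0.5306, -0.1073, 0.1284]
ee_rot: [-3.138, 0.009, 0.002]
wrist_force: [0.2, 0.7, -2.1]
width: 0.0235
```

```bash
python3 - <<'E'
from fit import *
plan((.533,-.110,.12),0)
snap('top','t6'); plan((.533,-.110,.12),0); snap('side','s6'); plan((.533,-.110,.12),0)
z=get_obs()['tool_pos'][2]-.029+.022
a=edgefit("t6",(.533,-.112),z,.051); print(z,a)
b=edgefit("s6",(.533,-.112),z,.051); print(b)
K,T=load("t6"); crop("t6",280,225,60,60,10,"t6c",[(proj(K,T,circ((*a[0],z),.051)),(255,0,0))])
K,T=load("s6"); crop("s6",260,190,100,100,7,"s6c",[(proj(K,T,circ((*b[0],z),.051)),(255,0,0))])
E
```

```text
t 4.7 pos [ 0.5306 -0.1073  0.1284] rpy [-3.138e+00  9.000e-03  2.000e-03] F [ 0.2   0.74 -2.08] w 0.0235
shift frac [0.0098 0.0108 0.0337] turn frac [-0.0012  0.0028  0.0007] rows 0.2 0.07877452359626819
t 4.75 pos [ 0.5313 -0.1074  0.1301] rpy [-3.139e+00  7.000e-03  3.000e-03] F [ 0.7  -0.12 -2.33] w 0.0237
shift frac [0.0069 0.0107 0.0403] turn frac [-0.0009  0.0021  0.0009] rows 0.3 0.06297244065433177
t 4.8 pos [ 0.5323 -0.1076  0.1317] rpy [-3.14e+00  4.00e-03  3.00e-03] F [-0.09 -1.07 -0.44] w 0.0233
shift frac [0.003  0.0097 0.0469] turn frac [-0.0006  0.0013  0.001 ] rows 0.3 0.042882434988512956
0.12474441721046789 (array([ 0.54415806, -0.12188529]), np.float64(-75.75728607177734))
(array([ 0.52664628, -0.11573465]), np.float64(-136.62307739257812))
```

View pics/t6c.png

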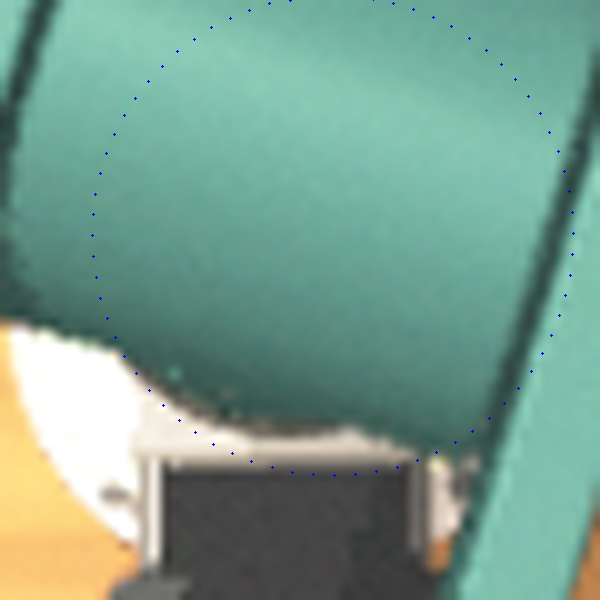

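View pics/s6c.png

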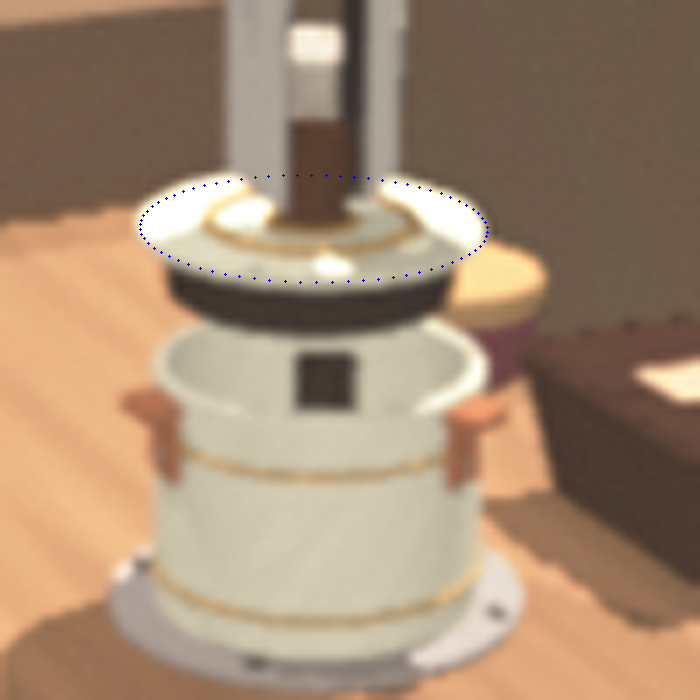

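```bash
python3 - <<'E'
from fit import *
o=get_obs(); print(o['time'],o['tool_pos'])
snap('side','s7'); o=get_obs(); p=o['tool_pos']; print(p,o['ee_rot'])
snap('wrist','w7')
K,T=load("s7")
z=p[2]-.029+.022
b=edgefit("s7",p[:2],z,.051); print(b)
print("pred lid u,v",proj(K,T,(p[0],p[1],z)),"fit",proj(K,T,(*b[0],z)))
for q in((.533,-.1123),(.533,-.110)): print("pred rim",q,proj(K,T,(*q,.08)), proj(K,T,circ((*q,.08),.05)).min(0),proj(K,T,circ((*q,.08),.05)).max(0))
crop("s1",270,225,70,70,10,"s1d")
crop("w2",270,330,150,150,5,"w2d",[(proj(*load("w2"),circ((.533,-.1115,.08),.05)),(255,0,0)),(proj(*load("w2"),circ((.533,-.1115,.003),.065)),(255,0,0))])
E
```

```text
4.8 [ 0.53229031 -0.10761142  0.13174442]
[ 0.53304983 -0.10792972  0.13301881] [-3.14056745e+00  1.58256636e-03  3.17021423e-03]
(array([ 0.5272767 , -0.11562638]), np.float64(-138.03407287597656))
pred lid u,v [[305.5270258  219.79357912]] fit [[304.64235275 221.17898808]]
pred rim (0.533, -0.1123) [[306.14590487 241.23021977]] [282.32034665 233.35001349] [329.89323047 249.89281674]
pred rim (0.533, -0.11) [[305.66696195 240.88414929]] [281.88596918 233.033973  ] [329.36794104 249.51216605]
```

View pics/s1d.png

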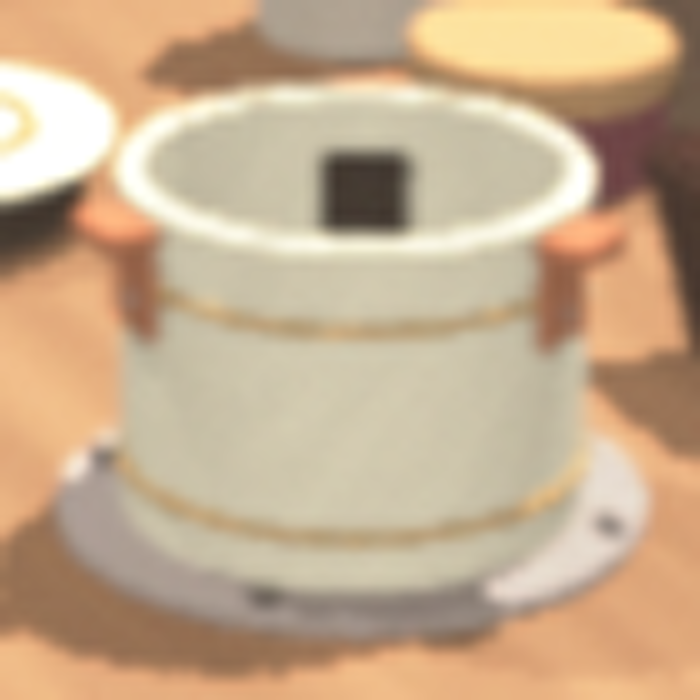

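View pics/w2d.png

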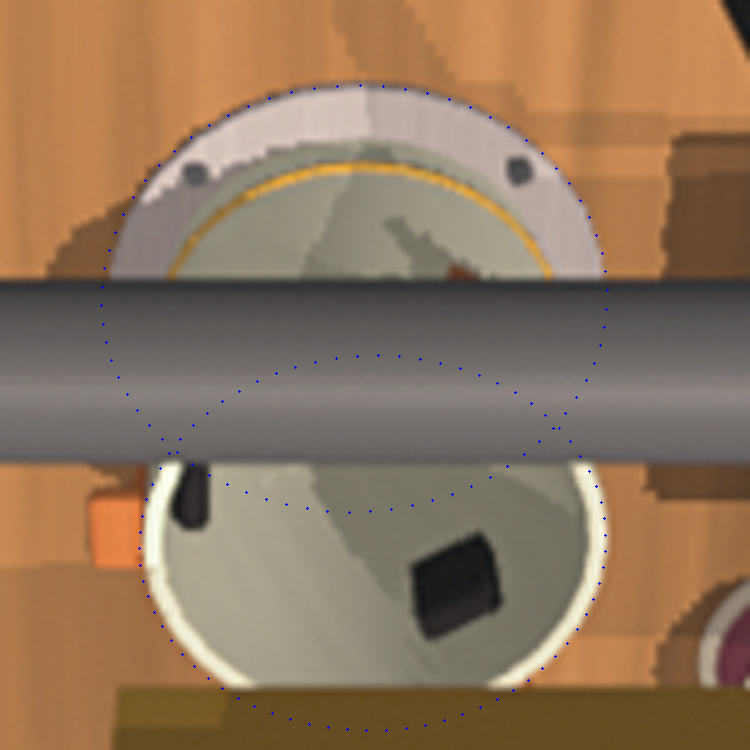

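View pics/w7.png

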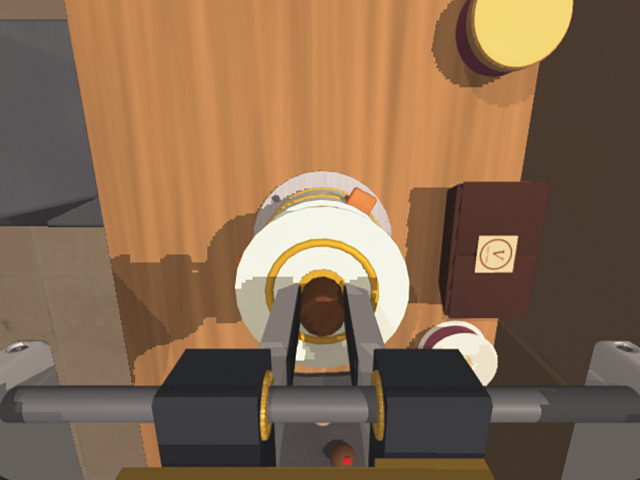

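>>> servo_tool:
  targets: "0 0.001 0.013 0 0 0 0;0 0.001 0.013 0.03 0 0 0;0 0.001 0.013 0.06 0 0 0;0 0.001 0.013 0.072 0 0 0;0 0.001 0.013 0.072 0 0 0;0 0.001 0.013 0.072 0 0 0"

```text
time: 5.4
tool_pos: [0.5333, -0.1128, 0.1153]
ee_rot: [-3.141, 0.001, 0.001]
wrist_force: [0.5, -0.4, -2.4]
width: 0.0232
```

```bash
python3 - <<'E'
from fit import *
plan((.5333,-.1112,.104),0)
snap('side','s8'); 
plan((.5333,-.1112,.104),0)
crop("s8",260,190,90,90,8,"s8c")
E
```

```text
t 5.4 pos [ 0.5333 -0.1128  0.1153] rpy [-3.141e+00  1.000e-03  1.000e-03] F [ 0.52 -0.41 -2.37] w 0.0232
shift frac [-0.     -0.0063  0.0453] turn frac [-0.0002  0.0004  0.0003] rows 0.3 0.011962855787666116
t 5.45 pos [ 0.5336 -0.1129  0.1158] rpy [-3.141e+00  0.000e+00  1.000e-03] F [-0.61 -0.49 -1.78] w 0.0233
shift frac [-0.0013 -0.0068  0.0471] turn frac [-0.0001  0.0001  0.0003] rows 0.3 0.007130376464483601
```

View pics/s8c.png

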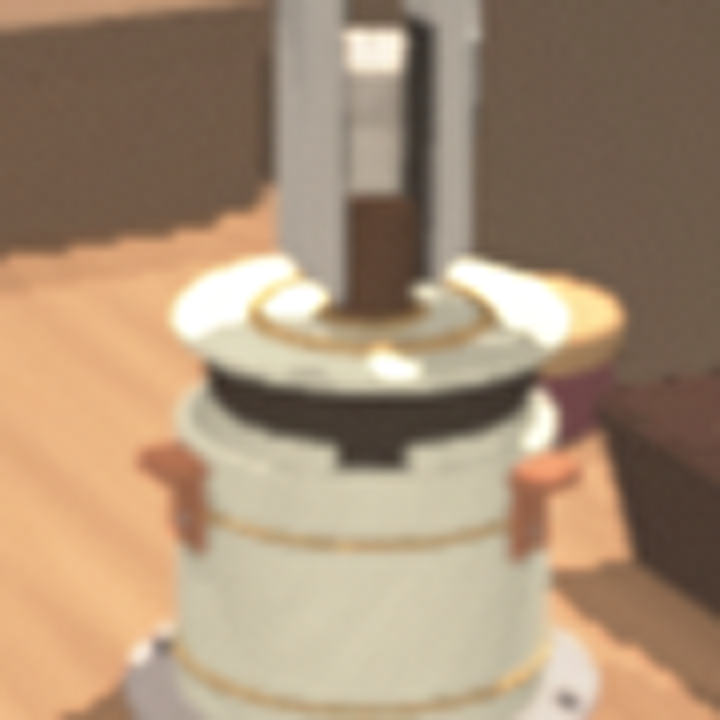

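>>> servo_tool:
  targets: "0 0 -0.004 0 0 0 0;0 0 -0.004 0.02 0 0 0;0 0 -0.004 0.035 0 0 0;0 0 -0.004 0.05 0 0 0;0 0 -0.004 0.056 0 0 0;0 0 -0.004 0.056 0 0 0"

```text
time: 5.95
tool_pos: [0.5333, -0.1113, 0.1012]
ee_rot: [-3.14, 0.001, 0.001]
wrist_force: [-0.7, 2.3, -1.9]
width: 0.0231
```

```bash
python3 - <<'E'
from fit import *
plan((.5333,-.1118,.097),0)
snap('side','s9'); 
plan((.5333,-.1118,.097),0)
crop("s9",260,190,90,90,8,"s9c")
E
```

```text
t 5.95 pos [ 0.5333 -0.1113  0.1012] rpy [-3.14e+00  1.00e-03  1.00e-03] F [-0.67  2.3  -1.88] w 0.0231
shift frac [-0.0001  0.0019  0.0166] turn frac [-0.0004  0.0004  0.0003] rows 0.1 0.016026079185083385
t 6.0 pos [ 0.5333 -0.1114  0.1013] rpy [-3.14e+00  1.00e-03  1.00e-03] F [ 0.29  1.53 -1.99] w 0.0236
shift frac [-0.0002  0.0016  0.0173] turn frac [-0.0004  0.0003  0.0003] rows 0.1 0.014719811436223581
```

View pics/s9c.png

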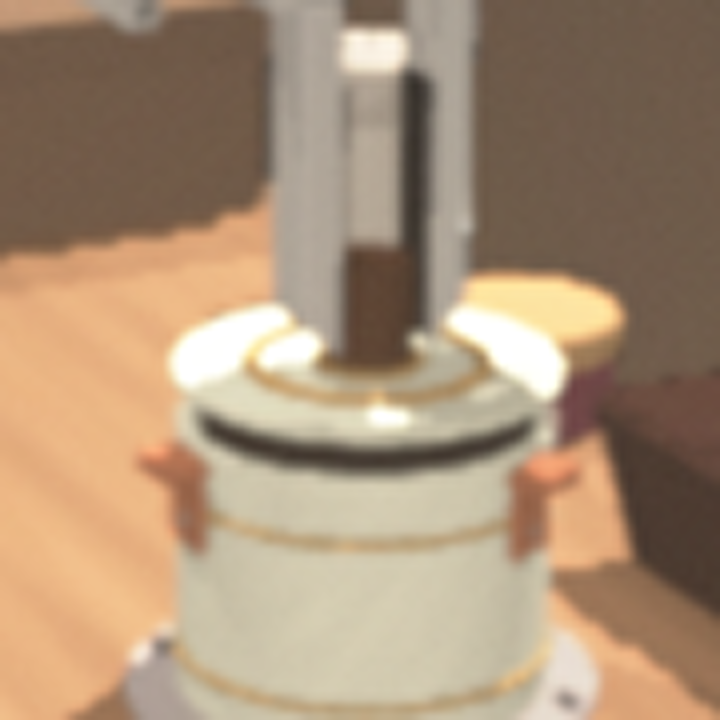

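>>> servo_tool:
  targets: "0 0 -0.004 0 0 0 0;0 0 -0.004 0.006 0 0 0;0 0 -0.004 0.01 0 0 0;0 0 -0.004 0.01 0 0 0"

```text
time: 6.33
tool_pos: [0.5336, -0.111, 0.0993]
ee_rot: [3.141, 0.0, 0.001]
wrist_force: [-1.1, 0.4, -1.3]
width: 0.0232
```

>>> servo_tool:
  targets: "0 0 0 0.005 0 0 0;0 0 0 0.005 0 0 0;0 0 0 0.009 0 0 0;0 0 0 0.009 0 0 0"

```text
time: 6.67
tool_pos: [0.5336, -0.1111, 0.0973]
ee_rot: [3.141, -0.0, 0.001]
wrist_force: [-2.0, -0.4, -0.6]
width: 0.0236
```

>>> servo_tool:
  targets: "0 -0.002 0 0.003 0 0 0;0 -0.002 0 0.003 0 0 0;0 -0.002 0 0.003 0 0 0"

```text
time: 6.92
tool_pos: [0.5335, -0.1112, 0.0971]
ee_rot: [3.141, -0.001, 0.001]
wrist_force: [-1.9, 0.7, 1.8]
width: 0.0235
```

>>> servo_tool:
  targets: "0.6 -0.002 0 0.001 0 0 0;0.6 -0.002 0 0.001 0 0 0;0.6 -0.002 0 0.001 0 0 0;0.6 -0.002 0 0.001 0 0 0;0.6 -0.002 0 -0.04 0 0 0;0.6 -0.002 0 -0.15 0 0 0;0.6 -0.002 0 -0.25 0 0 0;0.6 -0.002 0 -0.35 0 0 0;0.4 -0.002 0 -0.4 0 0 0;0 -0.002 0 -0.4 0 0 0;0 -0.002 0 -0.4 0 0 0"

```text
time: 7.83
tool_pos: [0.533, -0.111, 0.1969]
ee_rot: [3.141, -0.001, 0.001]
wrist_force: [-0.1, 0.7, -1.1]
width: 0.04
```

```bash
python3 - <<'E'
from fit import *
plan((.5335,-.1112,.197),0)
snap('side','s10'); snap('wrist','w10')
plan((.5333,-.1118,.197),0)
crop("s10",260,190,90,90,8,"s10c")
E
```

```text
t 7.83 pos [ 0.533  -0.111   0.1969] rpy [ 3.141e+00 -1.000e-03  1.000e-03] F [-0.06  0.69 -1.08] w 0.04
shift frac [ 0.002   0.0009 -0.0002] turn frac [ 0.0001 -0.0005  0.0003] rows 0.0 0.01375218790519571
t 7.93 pos [ 0.5318 -0.1106  0.1945] rpy [-3.141e+00  3.000e-03  1.000e-03] F [-0.38 -0.43  0.32] w 0.0318
shift frac [ 0.0058  0.0046 -0.0099] turn frac [-0.0003  0.001   0.0003] rows 0.1 0.027008966565356417
```

View pics/s10c.png

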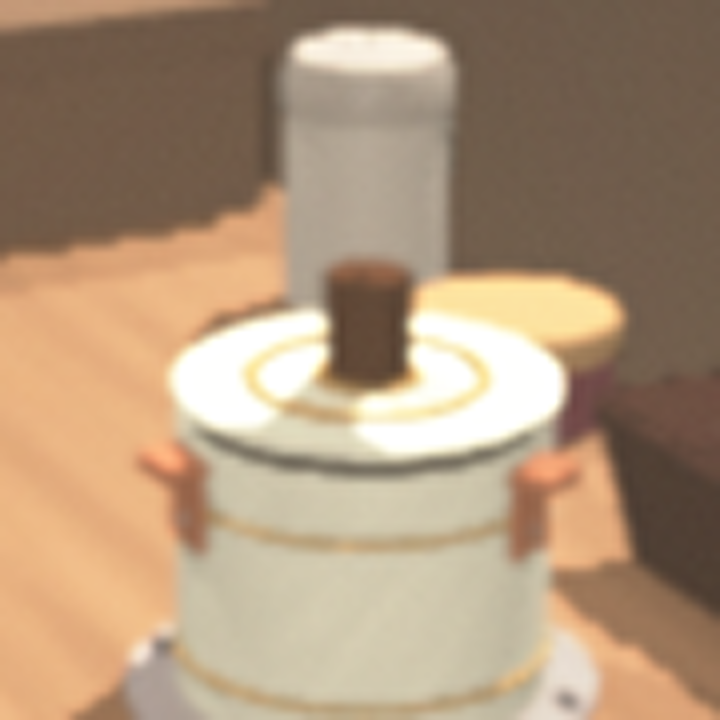

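View pics/w10.png

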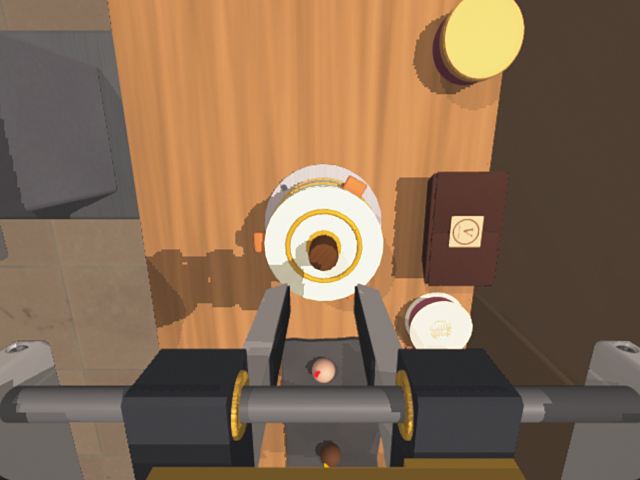

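```bash
python3 - <<'E'
from fit import *
K,T=load("w10")
for q in((.5325,-.1108),): print(edgefit("w10",q,.0905,.051),edgefit("w10",q,.0925,.031), edgefit("w10",q,.0925,.0295))
plan((.5025,-.1112,.098),0)
E
```

```text
(array([ 0.53409635, -0.11130379]), np.float64(-135.84970092773438)) (array([ 0.53147137, -0.1127227 ]), np.float64(-108.58718872070312)) (array([ 0.53388751, -0.11383632]), np.float64(-103.72898864746094))
t 7.93 pos [ 0.5318 -0.1106  0.1945] rpy [-3.141e+00  3.000e-03  1.000e-03] F [-0.38 -0.43  0.32] w 0.0318
shift frac [-0.1161  0.0025  0.3865] turn frac [-0.0003  0.001   0.0003] rows 2.4 0.027008966565356417
```

>>> servo_tool:
  targets: "0 -0.06 0 0 0 0 0;0 -0.122 0 0.02 0 0 0;0 -0.122 0 0.15 0 0 0;0 -0.122 0 0.3 0 0 0;0 -0.122 0 0.36 0 0 0;0 -0.122 0 0.36 0 0 0;0 -0.122 0 0.36 0 0 0;0 -0.122 0 0.36 0 0 0"

```text
time: 8.6
tool_pos: [0.5026, -0.1111, 0.107]
ee_rot: [3.141, -0.001, 0.001]
wrist_force: [-0.2, 0.3, 0.2]
width: 0.0003
```

```bash
python3 - <<'E'
from fit import *
plan((.5025,-.1112,.094),0)
snap('wrist','w11')
plan((.5025,-.1112,.094),0)
crop("w11",220,190,200,150,4,"w11c")
E
```

```text
t 8.6 pos [ 0.5026 -0.1111  0.107 ] rpy [ 3.141e+00 -1.000e-03  1.000e-03] F [-0.15  0.28  0.21] w 0.0003
shift frac [-0.0006  0.0005  0.0522] turn frac [ 0.     -0.0002  0.0003] rows 0.3 0.009418232613460368
t 8.65 pos [ 0.5032 -0.1113  0.1079] rpy [ 3.141e+00 -2.000e-03  1.000e-03] F [ 0.26 -1.29  0.12] w 0.0005
shift frac [-0.0028 -0.0003  0.0555] turn frac [ 0.0002 -0.0008  0.0003] rows 0.3 0.021083002506367743
```

View pics/w11c.png

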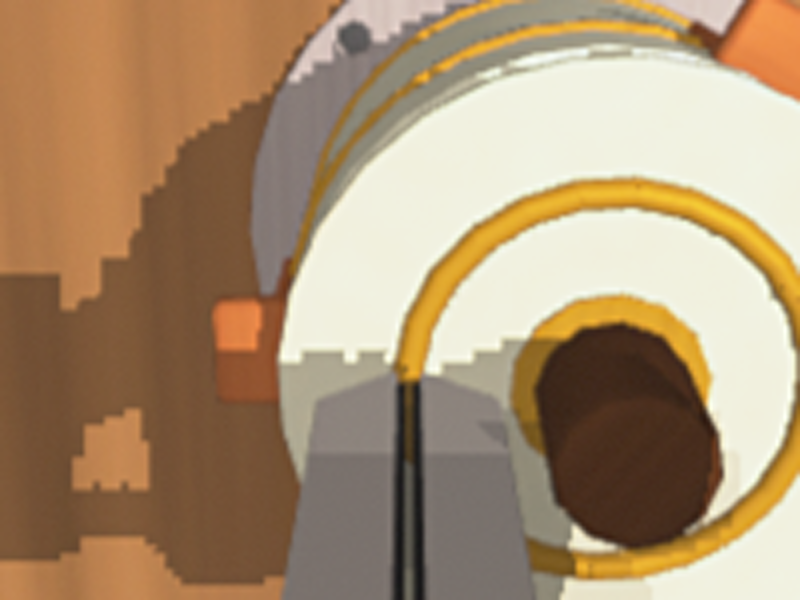

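>>> servo_tool:
  targets: "0 -0.002 0 0.02 0 0 0;0 -0.002 0 0.04 0 0 0;0 -0.002 0 0.05 0 0 0;0 -0.002 0 0.054 0 0 0;0 -0.002 0 0.054 0 0 0;0 -0.002 0 0.054 0 0 0"

```text
time: 9.15
tool_pos: [0.5017, -0.1109, 0.093]
ee_rot: [-3.142, -0.0, 0.001]
wrist_force: [-0.4, 0.1, 0.7]
width: 0.0008
```

>>> servo_tool:
  targets: "0 0 0 0.002 0 0 0;0 0 0 0.004 0 0 0;0 0 0 0.004 0 0 0"

```text
time: 9.4
tool_pos: [0.5018, -0.111, 0.0921]
ee_rot: [3.142, -0.0, 0.001]
wrist_force: [0.1, -1.1, -0.7]
width: 0.0004
```

>>> servo_tool:
  targets: "0 0 0 0.002 0 0 0;0 0 0 0.004 0 0 0;0 0 0 0.004 0 0 0"

```text
time: 9.65
tool_pos: [0.5019, -0.111, 0.0918]
ee_rot: [3.141, -0.001, 0.001]
wrist_force: [-1.5, 0.2, 3.9]
width: 0.0005
```

>>> servo_tool:
  targets: "0 0 0 0.002 0 0 0;0 0 0 0.004 0 0 0;0 0 0 0.006 0 0 0;0 0 0 0.006 0 0 0"

```text
time: 9.98
tool_pos: [0.5019, -0.111, 0.0916]
ee_rot: [3.141, -0.001, 0.001]
wrist_force: [-4.6, 0.8, 10.3]
width: 0.0001
```

>>> servo_tool:
  targets: "0 0 0 0.002 0 0 0;0 0 0 0.004 0 0 0;0 0 0 0.006 0 0 0;0 0 0 0.006 0 0 0"

```text
time: 10.32
tool_pos: [0.5016, -0.1111, 0.0907]
ee_rot: [3.141, -0.001, 0.001]
wrist_force: [-5.8, 0.3, 13.0]
width: 0.0003
```

>>> servo_tool:
  targets: "0 0 0 0.002 0 0 0;0 0 0 0.004 0 0 0;0 0 0 0.004 0 0 0"

```text
time: 10.57
tool_pos: [0.5012, -0.111, 0.0897]
ee_rot: [3.141, 0.0, 0.001]
wrist_force: [-6.6, 1.7, 14.1]
width: 0.0005
```

>>> servo_tool:
  targets: "0 0 0 -0.03 0 0 0;0 0 0 -0.16 0 0 0;0 0.08 -0.05 -0.17 0 0 0;0 0.19 -0.107 -0.17 0 0 0;0 0.19 -0.107 -0.16 0 0 0;0 0.19 -0.107 -0.1 0 0 0;0 0.19 -0.107 -0.05 0 0 0;0 0.19 -0.107 -0.04 0 0 0;0 0.19 -0.107 -0.04 0 0 0;0 0.19 -0.107 -0.04 0 0 0"

```text
time: 11.4
tool_pos: [0.5486, -0.0843, 0.0965]
ee_rot: [-3.141, 0.001, 0.0]
wrist_force: [0.4, 0.8, 1.0]
width: 0.0004
```

```bash
python3 - <<'E'
from fit import *
plan((.5488,-.0842,.093),0)
snap('wrist','w12')
plan((.5488,-.0842,.093),0)
crop("w12",220,190,200,150,4,"w12c")
E
```

```text
t 11.4 pos [ 0.5486 -0.0843  0.0965] rpy [-3.141e+00  1.000e-03  0.000e+00] F [0.39 0.85 1.03] w 0.0004
shift frac [ 0.0008 -0.0004  0.0142] turn frac [-0.0001  0.0003  0.0002] rows 0.1 0.008942921720501007
t 11.45 pos [ 0.5491 -0.0844  0.0973] rpy [ 3.142 -0.     0.   ] F [ 0.39 -0.5  -0.33] w 0.0005
shift frac [-0.0012 -0.0009  0.0171] turn frac [ 0.     -0.0001  0.0001] rows 0.1 0.004920375266269299
```

View pics/w12c.png

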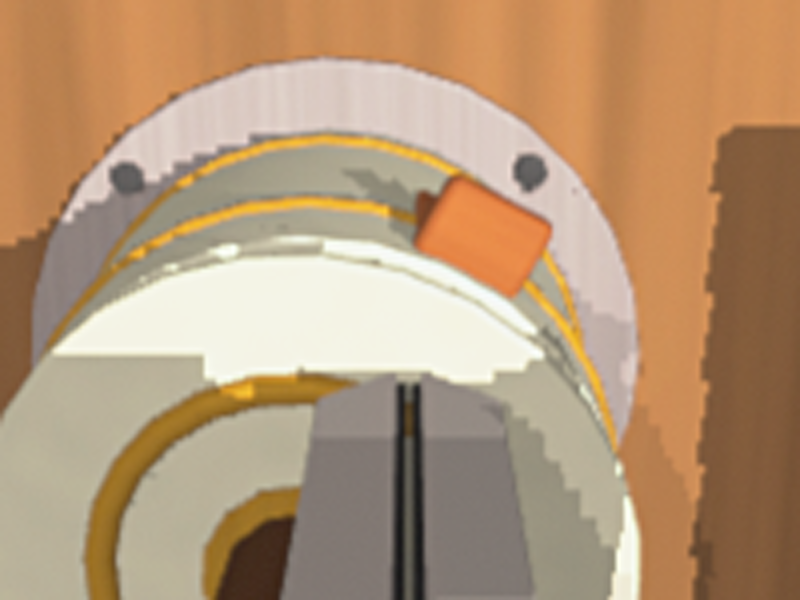

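>>> servo_tool:
  targets: "0 0 0 0.008 0 0 0;0 0 0 0.015 0 0 0;0 0 0 0.019 0 0 0;0 0 0 0.022 0 0 0;0 0 0 0.025 0 0 0;0 0 0 0.025 0 0 0"

```text
time: 11.95
tool_pos: [0.5499, -0.0843, 0.0924]
ee_rot: [3.141, -0.002, 0.001]
wrist_force: [-0.4, -0.5, 5.9]
width: 0.0003
```

>>> servo_tool:
  targets: "0 0 0 0.002 0 0 0;0 0 0 0.004 0 0 0;0 0 0 0.006 0 0 0;0 0 0 0.008 0 0 0;0 0 0 0.008 0 0 0"

```text
time: 12.37
tool_pos: [0.5505, -0.0843, 0.0921]
ee_rot: [3.141, -0.004, 0.001]
wrist_force: [-2.2, 0.8, 10.1]
width: 0.0006
```

>>> servo_tool:
  targets: "0 -0.002 0 0.002 0 0 0;0 -0.002 0 0.004 0 0 0;0 -0.002 0 0.006 0 0 0;0 -0.002 0 0.006 0 0 0"

```text
time: 12.7
tool_pos: [0.5505, -0.0839, 0.091]
ee_rot: [3.141, -0.006, 0.001]
wrist_force: [-1.7, 1.6, 12.2]
width: 0.0006
```

>>> servo_tool:
  targets: "0 0 0 0.002 0 0 0;0 0 0 0.005 0 0 0;0 0 0 0.005 0 0 0"

```text
time: 12.95
tool_pos: [0.5505, -0.0835, 0.0898]
ee_rot: [-3.141, -0.006, 0.001]
wrist_force: [-2.3, 1.8, 11.3]
width: 0.0005
```

>>> servo_tool:
  targets: "0 0 0 -0.03 0 0 0;0 0 0 -0.16 0 0 0;0 0 0.08 -0.17 0 0 0;0 0 0.213 -0.17 0 0 0;0 0 0.213 -0.15 0 0 0;0 0 0.213 -0.1 0 0 0;0 0 0.213 -0.05 0 0 0;0 0 0.213 -0.035 0 0 0;0 0 0.213 -0.035 0 0 0;0 0 0.213 -0.035 0 0 0"

```text
time: 13.78
tool_pos: [0.5482, -0.1363, 0.0937]
ee_rot: [-3.141, 0.002, 0.002]
wrist_force: [0.4, 1.1, -0.4]
width: 0.0006
```

```bash
python3 - <<'E'
from fit import *
plan((.5492,-.1379,.093),0)
snap('wrist','w13')
plan((.5492,-.1379,.093),0)
crop("w13",220,190,200,150,4,"w13c")
E
```

```text
t 13.78 pos [ 0.5482 -0.1363  0.0937] rpy [-3.141e+00  2.000e-03  2.000e-03] F [ 0.35  1.08 -0.36] w 0.0006
shift frac [0.0038 0.0063 0.003 ] turn frac [-0.0003  0.0005  0.0007] rows 0.0 0.022328329290245797
t 13.83 pos [ 0.5486 -0.1365  0.0943] rpy [-3.141e+00  1.000e-03  2.000e-03] F [-0.13 -0.25 -0.69] w 0.0001
shift frac [0.0024 0.0054 0.0051] turn frac [-0.0002  0.0002  0.0006] rows 0.0 0.017386793774363165
```

View pics/w13c.png

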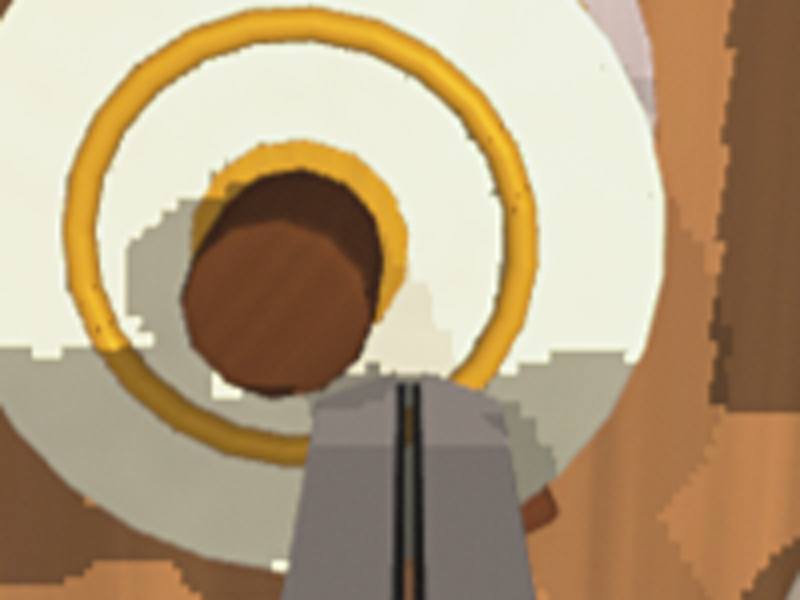

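>>> servo_tool:
  targets: "0 0.001 0.005 0.004 0 0 0;0 0.001 0.005 0.007 0 0 0;0 0.001 0.005 0.01 0 0 0;0 0.001 0.005 0.013 0 0 0;0 0.001 0.005 0.013 0 0 0"

```text
time: 14.25
tool_pos: [0.5491, -0.1386, 0.0916]
ee_rot: [-3.142, -0.0, 0.001]
wrist_force: [-0.5, -0.2, 1.1]
width: 0.0007
```

>>> servo_tool:
  targets: "0 0 0 0.002 0 0 0;0 0 0 0.004 0 0 0;0 0 0 0.006 0 0 0;0 0 0 0.008 0 0 0;0 0 0 0.01 0 0 0;0 0 0 0.01 0 0 0"

```text
time: 14.75
tool_pos: [0.5494, -0.1387, 0.091]
ee_rot: [3.141, -0.002, 0.001]
wrist_force: [-3.3, 0.6, 7.8]
width: 0.0001
```

>>> servo_tool:
  targets: "0 0 0 0.002 0 0 0;0 0 0 0.004 0 0 0;0 0 0 0.006 0 0 0;0 0 0 0.008 0 0 0;0 0 0 0.01 0 0 0;0 0 0 0.01 0 0 0"

```text
time: 15.25
tool_pos: [0.5497, -0.1393, 0.0892]
ee_rot: [3.14, -0.003, 0.001]
wrist_force: [-2.5, 0.5, 10.3]
width: 0.0007
```

>>> servo_tool:
  targets: "0 0 0 -0.03 0 0 0;0 0 0 -0.16 0 0 0;0 -0.08 -0.05 -0.17 0 0 0;0 -0.188 -0.11 -0.17 0 0 0;0 -0.188 -0.11 -0.15 0 0 0;0 -0.188 -0.11 -0.1 0 0 0;0 -0.188 -0.11 -0.05 0 0 0;0 -0.188 -0.11 -0.03 0 0 0;0 -0.188 -0.11 -0.025 0 0 0;0 -0.188 -0.11 -0.025 0 0 0"

```text
time: 16.08
tool_pos: [0.5018, -0.1112, 0.0921]
ee_rot: [-3.141, 0.001, 0.001]
wrist_force: [-0.1, 0.4, 0.3]
width: 0.0006
```

```bash
python3 - <<'E'
from fit import *
plan((.5025,-.1112,.089),0)
snap('side','s14');snap('wrist','w14')
plan((.5025,-.1112,.089),0)
crop("s14",260,190,90,90,8,"s14c")
E
```

```text
t 16.08 pos [ 0.5018 -0.1112  0.0921] rpy [-3.141e+00  1.000e-03  1.000e-03] F [-0.09  0.39  0.34] w 0.0006
shift frac [ 0.0027 -0.0001  0.0123] turn frac [-0.0002  0.0004  0.0003] rows 0.1 0.012216716120078849
t 16.18 pos [ 0.5025 -0.1114  0.0932] rpy [ 3.141e+00 -1.000e-03  1.000e-03] F [-0.66 -0.83  0.05] w 0.0005
shift frac [-0.     -0.0009  0.0167] turn frac [ 0.     -0.0002  0.0003] rows 0.1 0.00909422932378227
```

View pics/s14c.png

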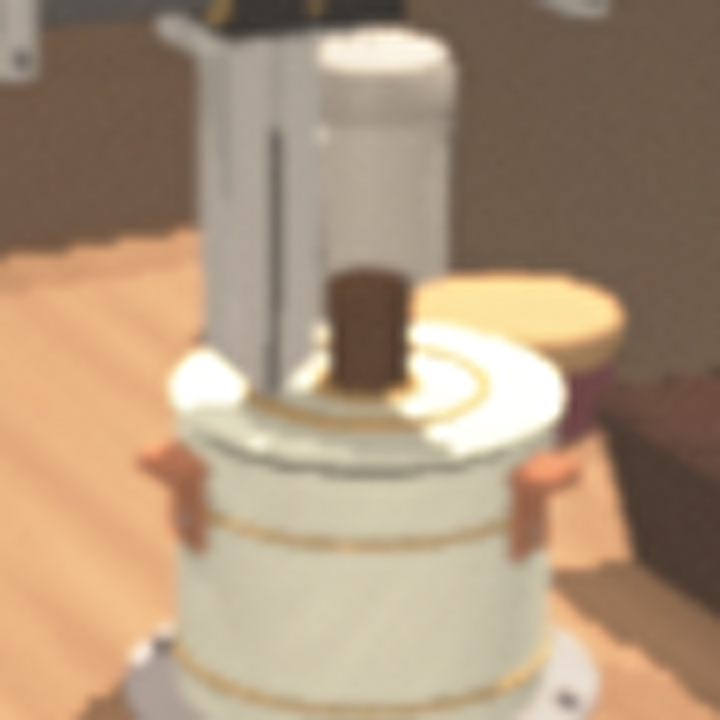

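>>> servo_tool:
  targets: "0 0 0 0.008 0 0 0;0 0 0 0.012 0 0 0;0 0 0 0.015 0 0 0;0 0 0 0.018 0 0 0;0 0 0 0.021 0 0 0;0 0 0 0.021 0 0 0"

```text
time: 16.68
tool_pos: [0.5024, -0.1114, 0.0895]
ee_rot: [3.141, -0.002, 0.001]
wrist_force: [-2.4, 1.1, 7.4]
width: 0.0005
```

>>> servo_tool:
  targets: "0 0 0 0.002 0 0 0;0 0 0 0.004 0 0 0;0 0 0 0.006 0 0 0;0 0 0 0.008 0 0 0;0 0 0 0.01 0 0 0;0 0 0 0.01 0 0 0"

```text
time: 17.18
tool_pos: [0.502, -0.1114, 0.0883]
ee_rot: [3.141, -0.001, 0.001]
wrist_force: [-6.3, 1.2, 13.2]
width: 0.0004
```

>>> servo_tool:
  targets: "0 0 0 0.002 0 0 0;0 0 0 0.004 0 0 0;0 0 0 0.004 0 0 0"

```text
time: 17.43
tool_pos: [0.5016, -0.1114, 0.0874]
ee_rot: [3.141, -0.0, 0.001]
wrist_force: [-6.9, 1.0, 14.4]
width: 0.0002
```

>>> servo_tool:
  targets: "0 0 0 -0.03 0 0 0;0 0 0 -0.16 0 0 0;0 0.08 -0.05 -0.18 0 0 0;0 0.187 -0.107 -0.18 0 0 0;0 0.187 -0.107 -0.16 0 0 0;0 0.187 -0.107 -0.1 0 0 0;0 0.187 -0.107 -0.05 0 0 0;0 0.187 -0.107 -0.034 0 0 0;0 0.187 -0.107 -0.03 0 0 0;0 0.187 -0.107 -0.03 0 0 0;0 0.187 -0.107 -0.03 0 0 0"

```text
time: 18.35
tool_pos: [0.5485, -0.0847, 0.0916]
ee_rot: [3.141, -0.0, 0.001]
wrist_force: [-0.4, -0.2, -0.0]
width: 0.0005
```

>>> servo_tool:
  targets: "0 0 0 0.004 0 0 0;0 0 0 0.007 0 0 0;0 0 0 0.01 0 0 0;0 0 0 0.013 0 0 0;0 0 0 0.016 0 0 0;0 0 0 0.016 0 0 0"

```text
time: 18.85
tool_pos: [0.5496, -0.0846, 0.0897]
ee_rot: [3.141, -0.003, 0.001]
wrist_force: [-2.1, -0.5, 7.3]
width: 0.0002
```

>>> servo_tool:
  targets: "0 0 0 0.002 0 0 0;0 0 0 0.004 0 0 0;0 0 0 0.006 0 0 0;0 0 0 0.008 0 0 0;0 0 0 0.01 0 0 0;0 0 0 0.01 0 0 0"

```text
time: 19.35
tool_pos: [0.5502, -0.0843, 0.0886]
ee_rot: [3.141, -0.005, 0.001]
wrist_force: [-2.2, 1.1, 11.6]
width: 0.0004
```

>>> servo_tool:
  targets: "0 -0.002 0 0.002 0 0 0;0 -0.002 0 0.005 0 0 0;0 -0.002 0 0.005 0 0 0"

```text
time: 19.6
tool_pos: [0.5499, -0.0839, 0.0875]
ee_rot: [-3.141, -0.006, 0.001]
wrist_force: [-1.3, 2.5, 11.4]
width: 0.0005
```

Now to C.

>>> servo_tool:
  targets: "0 0 0 -0.03 0 0 0;0 0 0 -0.16 0 0 0;0 0.002 0.08 -0.18 0 0 0;0 0.002 0.216 -0.18 0 0 0;0 0.002 0.216 -0.16 0 0 0;0 0.002 0.216 -0.1 0 0 0;0 0.002 0.216 -0.05 0 0 0;0 0.002 0.216 -0.034 0 0 0;0 0.002 0.216 -0.026 0 0 0;0 0.002 0.216 -0.026 0 0 0;0 0.002 0.216 -0.026 0 0 0"

```text
time: 20.52
tool_pos: [0.5491, -0.138, 0.0904]
ee_rot: [-3.142, -0.001, 0.001]
wrist_force: [0.3, -0.0, -0.8]
width: 0.0005
```

>>> servo_tool:
  targets: "0 0 0 0.003 0 0 0;0 0 0 0.006 0 0 0;0 0 0 0.009 0 0 0;0 0 0 0.012 0 0 0;0 0 0 0.014 0 0 0;0 0 0 0.014 0 0 0"

```text
time: 21.02
tool_pos: [0.5495, -0.1383, 0.0889]
ee_rot: [3.141, -0.002, 0.001]
wrist_force: [-2.0, 1.3, 8.2]
width: 0.0004
```

>>> servo_tool:
  targets: "0 0 0 0.002 0 0 0;0 0 0 0.004 0 0 0;0 0 0 0.006 0 0 0;0 0 0 0.008 0 0 0;0 0 0 0.008 0 0 0"

```text
time: 21.43
tool_pos: [0.5497, -0.1388, 0.0877]
ee_rot: [3.14, -0.003, 0.001]
wrist_force: [-2.7, 1.0, 9.7]
width: 0.001
```

>>> servo_tool:
  targets: "0 0 0 0.002 0 0 0;0 0 0 0.003 0 0 0;0 0 0 0.003 0 0 0"

```text
time: 21.68
tool_pos: [0.5499, -0.139, 0.0871]
ee_rot: [3.14, -0.004, 0.001]
wrist_force: [-2.3, 0.5, 9.4]
width: 0.0006
```

>>> servo_tool:
  targets: "0 0 0 -0.03 0 0 0;0 0 0 -0.16 0 0 0;0 -0.08 -0.05 -0.18 0 0 0;0 -0.188 -0.109 -0.18 0 0 0;0 -0.188 -0.109 -0.15 0 0 0;0 -0.188 -0.109 -0.1 0 0 0;0 -0.188 -0.109 -0.05 0 0 0;0 -0.188 -0.109 -0.03 0 0 0;0 -0.188 -0.109 -0.024 0 0 0;0 -0.188 -0.109 -0.024 0 0 0;0 -0.188 -0.109 -0.024 0 0 0"

```text
time: 22.6
tool_pos: [0.5022, -0.1114, 0.0903]
ee_rot: [3.142, -0.001, 0.001]
wrist_force: [-0.1, 0.3, 0.4]
width: 0.0005
```

```bash
python3 - <<'E'
from fit import *
plan((.5025,-.1112,.089),0)
snap('side','s15')
crop("s15",260,190,90,90,8,"s15c")
E
```

```text
t 22.6 pos [ 0.5022 -0.1114  0.0903] rpy [ 3.142e+00 -1.000e-03  1.000e-03] F [-0.14  0.27  0.37] w 0.0005
shift frac [ 0.0013 -0.0008  0.0052] turn frac [ 0.     -0.0002  0.0002] rows 0.0 0.0076013164244664155
```

View pics/s15c.png

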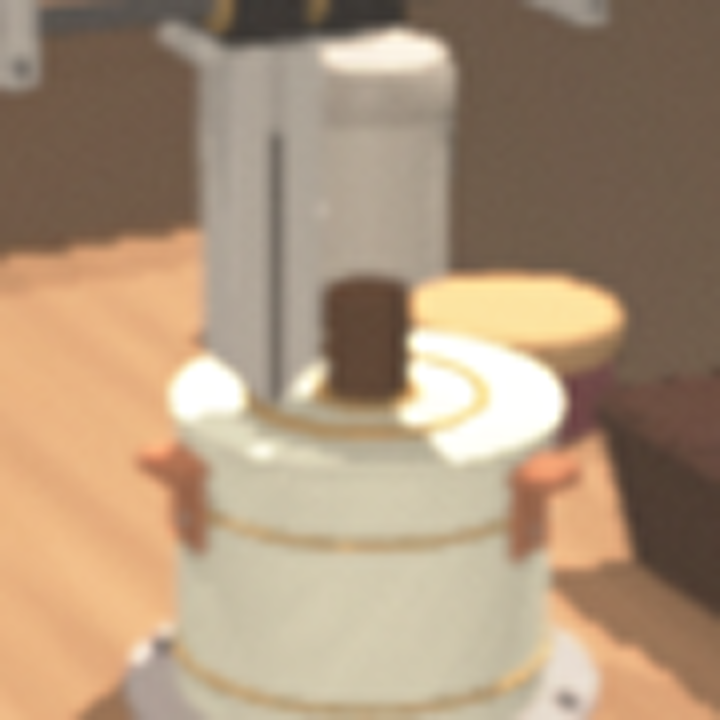

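>>> servo_tool:
  targets: "0 0 0 0.004 0 0 0;0 0 0 0.008 0 0 0;0 0 0 0.011 0 0 0;0 0 0 0.014 0 0 0;0 0 0 0.017 0 0 0;0 0 0 0.017 0 0 0"

```text
time: 23.15
tool_pos: [0.502, -0.1113, 0.0873]
ee_rot: [3.141, -0.001, 0.001]
wrist_force: [-2.3, 0.7, 6.7]
width: 0.0005
```

>>> servo_tool:
  targets: "0 0 0 0.002 0 0 0;0 0 0 0.004 0 0 0;0 0 0 0.006 0 0 0;0 0 0 0.008 0 0 0;0 0 0 0.008 0 0 0"

```text
time: 23.57
tool_pos: [0.502, -0.1114, 0.0868]
ee_rot: [3.141, -0.002, 0.001]
wrist_force: [-5.0, 1.1, 12.4]
width: 0.0004
```

>>> servo_tool:
  targets: "0 0 0 0.002 0 0 0;0 0 0 0.003 0 0 0;0 0 0 0.003 0 0 0;0 0 0 0.003 0 0 0"

```text
time: 23.9
tool_pos: [0.502, -0.1113, 0.0867]
ee_rot: [3.141, -0.002, 0.001]
wrist_force: [-5.4, 1.4, 14.5]
width: 0.0004
```

>>> servo_tool:
  targets: "0 0 0 -0.03 0 0 0;0 0 0 -0.16 0 0 0;0 0.08 -0.05 -0.18 0 0 0;0 0.187 -0.107 -0.18 0 0 0;0 0.187 -0.107 -0.16 0 0 0;0 0.187 -0.107 -0.1 0 0 0;0 0.187 -0.107 -0.05 0 0 0;0 0.187 -0.107 -0.03 0 0 0;0 0.187 -0.107 -0.024 0 0 0;0 0.187 -0.107 -0.024 0 0 0;0 0.187 -0.107 -0.024 0 0 0"

```text
time: 24.82
tool_pos: [0.5483, -0.0847, 0.0891]
ee_rot: [3.141, -0.0, 0.001]
wrist_force: [0.7, 0.3, -0.0]
width: 0.0005
```

>>> servo_tool:
  targets: "0 0 0 0.004 0 0 0;0 0 0 0.007 0 0 0;0 0 0 0.01 0 0 0;0 0 0 0.013 0 0 0;0 0 0 0.013 0 0 0;0 0 0 0.013 0 0 0"

```text
time: 25.32
tool_pos: [0.5489, -0.0846, 0.0873]
ee_rot: [3.141, -0.002, 0.001]
wrist_force: [-1.0, 0.2, 6.1]
width: 0.0006
```

>>> servo_tool:
  targets: "0 0 0 0.002 0 0 0;0 0 0 0.004 0 0 0;0 0 0 0.006 0 0 0;0 0 0 0.008 0 0 0;0 0 0 0.01 0 0 0;0 0 0 0.01 0 0 0"

```text
time: 25.82
tool_pos: [0.5494, -0.0844, 0.0866]
ee_rot: [3.141, -0.003, 0.001]
wrist_force: [-3.5, 1.0, 11.3]
width: 0.0007
```

>>> servo_tool:
  targets: "0 0 0 0.002 0 0 0;0 0 0 0.004 0 0 0;0 0 0 0.005 0 0 0;0 0 0 0.005 0 0 0"

```text
time: 26.15
tool_pos: [0.5494, -0.0844, 0.0864]
ee_rot: [3.141, -0.004, 0.001]
wrist_force: [-5.4, 1.6, 14.4]
width: 0.0002
```

B is home (only 0.2 mm for 1.25 mm of command). Now C.

>>> servo_tool:
  targets: "0 0 0 -0.03 0 0 0;0 0 0 -0.16 0 0 0;0 0 0.08 -0.18 0 0 0;0 0 0.216 -0.18 0 0 0;0 0 0.216 -0.16 0 0 0;0 0 0.216 -0.1 0 0 0;0 0 0.216 -0.05 0 0 0;0 0 0.216 -0.03 0 0 0;0 0 0.216 -0.024 0 0 0;0 0 0.216 -0.024 0 0 0;0 0 0.216 -0.024 0 0 0"

```text
time: 27.07
tool_pos: [0.5486, -0.1379, 0.0877]
ee_rot: [-3.141, -0.0, 0.001]
wrist_force: [0.1, 0.3, 0.8]
width: 0.0009
```

>>> servo_tool:
  targets: "0 0 0 0.004 0 0 0;0 0 0 0.007 0 0 0;0 0 0 0.01 0 0 0;0 0 0 0.013 0 0 0;0 0 0 0.013 0 0 0;0 0 0 0.013 0 0 0"

```text
time: 27.57
tool_pos: [0.549, -0.1382, 0.0866]
ee_rot: [3.142, -0.002, 0.001]
wrist_force: [-1.2, 1.7, 7.0]
width: 0.0004
```

>>> servo_tool:
  targets: "0 0 0 0.002 0 0 0;0 0 0 0.004 0 0 0;0 0 0 0.006 0 0 0;0 0 0 0.008 0 0 0;0 0 0 0.01 0 0 0;0 0 0 0.01 0 0 0"

```text
time: 28.07
tool_pos: [0.5491, -0.1382, 0.0863]
ee_rot: [3.141, -0.003, 0.001]
wrist_force: [-5.5, 2.0, 14.7]
width: 0.0
```

>>> servo_tool:
  targets: "0 0 0 -0.03 0 0 0;0 0 0 -0.16 0 0 0;0 -0.08 -0.05 -0.3 0 0 0;0 -0.188 -0.109 -0.38 0 0 0;0 -0.188 -0.109 -0.4 0 0 0;0 -0.188 -0.109 -0.4 0 0 0;0 -0.188 -0.109 -0.4 0 0 0"

```text
time: 28.65
tool_pos: [0.5017, -0.1113, 0.1818]
ee_rot: [3.141, -0.0, 0.001]
wrist_force: [-1.1, 1.1, -0.5]
width: 0.0007
```

```bash
python3 - <<'E'
from fit import *
plan((.5025,-.1112,.089),0)
snap('side','s16');snap('wrist','w16')
plan((.5025,-.1112,.089),0)
crop("s16",265,205,80,60,10,"s16c")
crop("w16",270,160,180,135,4,"w16c")
E
```

```text
t 28.65 pos [ 0.5017 -0.1113  0.1818] rpy [ 3.141e+00 -0.000e+00  1.000e-03] F [-1.06  1.08 -0.5 ] w 0.0007
shift frac [ 0.0031 -0.0006  0.3711] turn frac [ 0.0001 -0.0002  0.0003] rows 2.2 0.008777871980288484
t 28.75 pos [ 0.5012 -0.1113  0.1801] rpy [-3.141e+00  3.000e-03  1.000e-03] F [-0.31  0.01  0.42] w 0.0005
shift frac [6.500e-03 1.000e-04 3.644e-01] turn frac [-0.0003  0.001   0.0002] rows 2.2 0.026217693456727347
```

View pics/s16c.png

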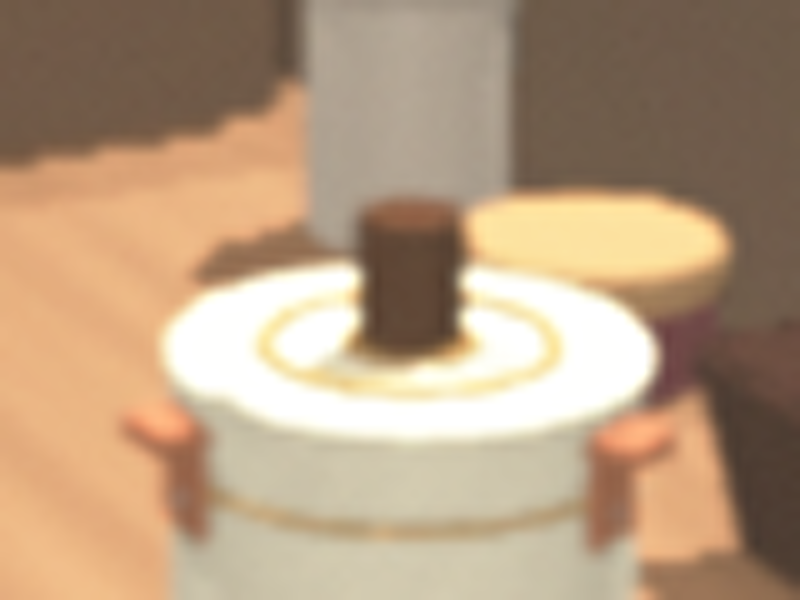

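View pics/w16c.png

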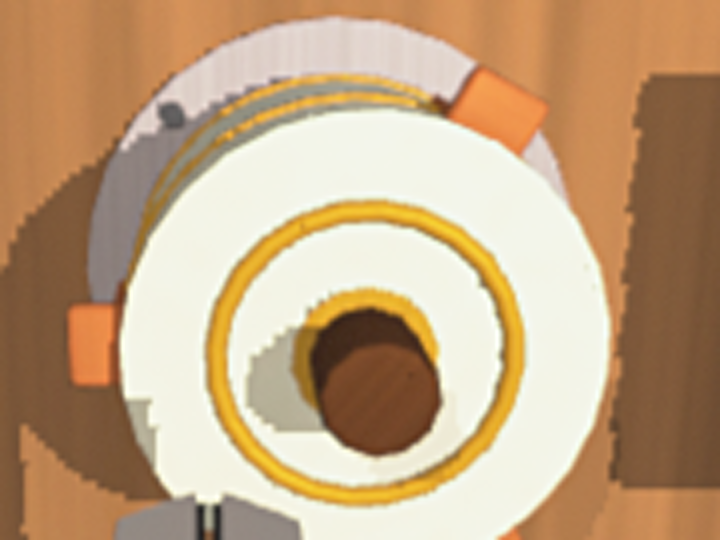

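>>> servo_tool:
  targets: "0 0 0 0.15 0 0 0;0 0 0 0.28 0 0 0;0 0 0 0.34 0 0 0;0 0 0 0.355 0 0 0;0 0 0 0.36 0 0 0;0 0 0 0.36 0 0 0;0 0 0 0.36 0 0 0"

```text
time: 29.33
tool_pos: [0.5026, -0.1116, 0.0934]
ee_rot: [3.141, -0.002, 0.001]
wrist_force: [-0.1, -0.0, 0.3]
width: 0.0003
```

>>> servo_tool:
  targets: "0 -0.002 0 0.012 0 0 0;0 -0.002 0 0.02 0 0 0;0 -0.002 0 0.025 0 0 0;0 -0.002 0 0.028 0 0 0;0 -0.002 0 0.031 0 0 0;0 -0.002 0 0.031 0 0 0;0 -0.002 0 0.031 0 0 0"

```text
time: 29.92
tool_pos: [0.5015, -0.1114, 0.0868]
ee_rot: [3.141, -0.002, 0.001]
wrist_force: [-2.7, 1.1, 7.8]
width: 0.0006
```

>>> servo_tool:
  targets: "0 0 0 0.003 0 0 0;0 0 0 0.006 0 0 0;0 0 0 0.009 0 0 0;0 0 0 0.011 0 0 0;0 0 0 0.011 0 0 0;0 0 0 0.011 0 0 0"

```text
time: 30.42
tool_pos: [0.5016, -0.1115, 0.0865]
ee_rot: [3.14, -0.003, 0.001]
wrist_force: [-6.8, 1.4, 16.9]
width: 0.0006
```

>>> servo_tool:
  targets: "0 0 0 0.001 0 0 0;0 0 0 0.0015 0 0 0;0 0 0 0.0015 0 0 0;0 0 0 0.0015 0 0 0;0 0 0 0.0015 0 0 0"

```text
time: 30.83
tool_pos: [0.5016, -0.1114, 0.0865]
ee_rot: [3.14, -0.003, 0.001]
wrist_force: [-7.1, 1.9, 17.7]
width: 0.0004
```

>>> servo_tool:
  targets: "0 0 0 -0.02 0 0 0;0 0 0 -0.1 0 0 0;0 0 0 -0.25 0 0 0;0 0 0 -0.4 0 0 0;0 0 0 -0.55 0 0 0;0 0 0 -0.6 0 0 0;0 0 0 -0.6 0 0 0;0 0 0 -0.6 0 0 0;0 0 0 -0.6 0 0 0"

```text
time: 31.58
tool_pos: [0.5, -0.1108, 0.2287]
ee_rot: [-3.14, 0.004, 0.001]
wrist_force: [0.3, 0.4, -0.7]
width: 0.0003
```

```bash
python3 - <<'E'
from fit import *
plan((.5025,-.1112,.089),0)
snap('side','s17');snap('wrist','w17')
K,T=load("s17")
# knob top edge & flange prediction at home vs 1mm up, with side bias (-0.9,+1.4)
for dz in(0,.001,.002): print(dz,proj(K,T,(.5335,-.1112,.114+dz))+[-.9,1.4])
crop("s17",265,205,80,60,10,"s17c")
im=cv2.imread("pics/s17.png");a=cv2.imread("pics/s1.png")
K,T=load("s1"); b=edgefit("s17",(.53,-.113),.084,.051); print(b)
E
```

```text
t 31.58 pos [ 0.5    -0.1108  0.2287] rpy [-3.14e+00  4.00e-03  1.00e-03] F [ 0.33  0.41 -0.7 ] w 0.0003
shift frac [0.0124 0.0023 0.5586] turn frac [-0.0005  0.0013  0.0003] rows 3.3 0.03522906904558254
0 [[305.43848956 227.11253805]]
0.001 [[305.44469866 226.65637055]]
0.002 [[305.45091218 226.1998775 ]]
(array([ 0.5312334 , -0.11179346]), np.float64(-134.77491760253906))
```

View pics/s17.png

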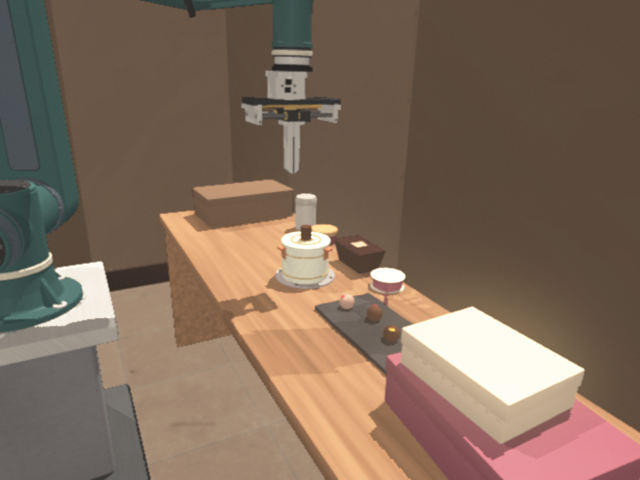

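View pics/s17c.png

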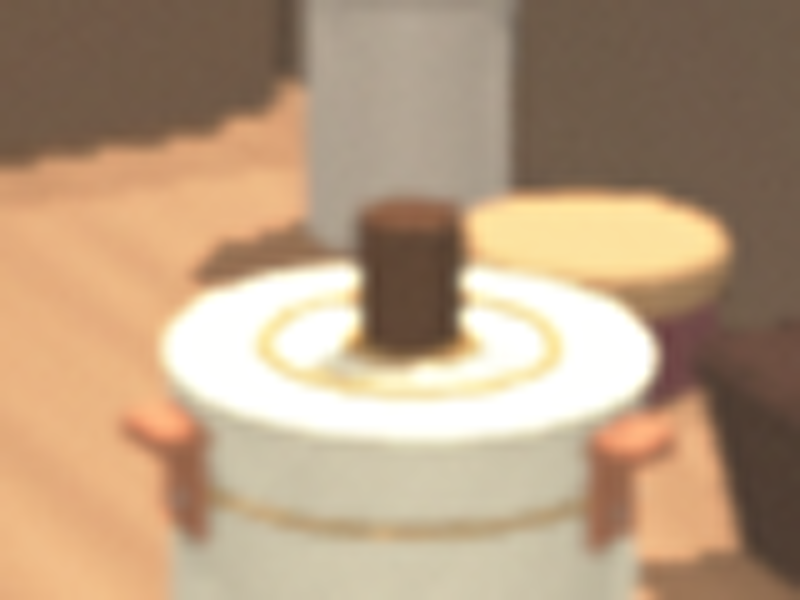

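View pics/w17.png

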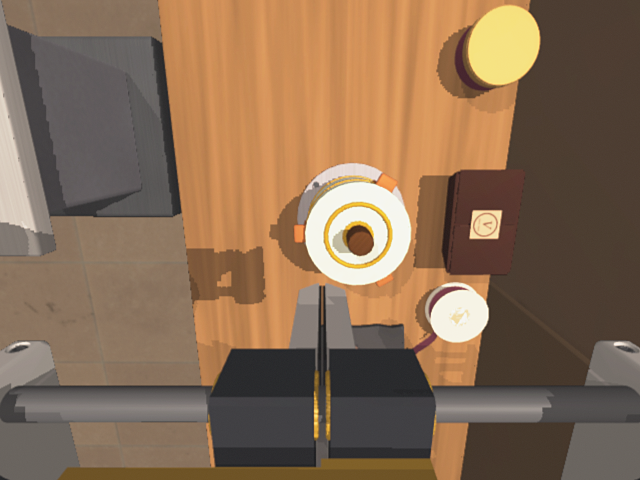

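```bash
python3 -c "
from h import *
print(robot.close_job())"
```

```text
the job is handed in; nothing more can be done
None
```

The canister is closed and the job is handed in, at about 32 s on the robot's clock. I lifted the lid by its knob, lowered it into the mouth until it touched the pads, and let go. I then pressed it home with the shut fingertips on the brass ring, next to each ear in turn, about 2 mm per round for three rounds.

**Home:** at about 14.5 N the ring's top stood at 86.7, 86.4 and 86.3 mm by the three ears; fully home should be 86.5 mm. The side view showed no gap at the rim. The knob's top matched the home height only after I corrected the camera with the rim; an earlier, rougher correction from the hanging lid was off by about 1.4 pixels (about 3 mm).

**Last push:** the check push was 17.7 N vertically, beside one ear (the one facing the robot), and the lid did not move. About 7 N of sideways drag came with it, for a total of roughly 19 N. No reading went over 25 N, but I only saw the force at the end of each move.

**Not checked directly:** the far side of the rim, beyond the robot, could not be seen as clearly as the near side. There I relied on the ring heights and on how stiff it felt. The last pictures showed the fingers clear of the lid and no sign that anything else on the bench had moved; I checked this only by eye.

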